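# Seat a glass column in its V-blocks and clamp it

## Task

Take the glass column from its white rest, lower it gently into the two V-blocks until it beds down in both, slide it along them until its end pushes lightly but clearly against the brass stop screw, and let go. Then swing the orange clamp arm over and press it down firmly so that it grips the column, which must stay against the screw. Never force the glass, and leave the beaker, the bottle and the blue tip box where they are.

Things in the scene. Friction and masses are not known exactly. Their poses are not given: they have to be found in the camera images.
- column: glass column, rigid cylinder 32 mm in diameter, 200 mm long, amber with white collars and blue end caps (one diameter, both ends alike, either way round will do), 0.25 to 0.45 kg. Origin at its middle on the axis; x along the axis. Starts lying in the rest; grip it at its middle. It breaks if pressed with over 20 N on the stop screw, 60 N into the V-blocks or 40 N by the clamp
- rest: white rest, 190 x 85 mm, 41 mm high, fixed to the bench, two saddles with a 110 mm gap between for fingers; the gap's floor is 12 mm high. Origin under its centre, x along the lying column, whose axis is 44 mm up
- fixture: aluminium base plate 310 x 110 x 10 mm, fixed, with two steel 90-degree V-blocks 24 mm long, 74 mm wide, 62 mm high, centred at local x = -62 and +62 mm, a 100 mm gap for fingers between. Origin on the bench midway between them; x along the V towards the stop, z up. A bedded column's axis is at local y = 0, z = 55 mm. Clamp pivot at local x -66, y +44, z 79 mm, between 88 mm high cheeks
- stop: blue bracket 14 x 40 x 66 mm, fixed on the base plate at the fixture's local x = 146 mm; origin at the centre of its foot. Its brass stop screw, 14 mm thick, points at the column's end on the V's axis. The tip stands at the fixture's local x 110 to 122 mm, set anew each time and not measured: find it by touch. It does not give way. Push on it with more than 2 N
- clamp: orange clamp arm, a bar 14 x 12 x 92 mm on a stiff hinge. Origin on the pivot, x along the pivot (parallel to the fixture's x), bar along -y, z upright when closed: level, its rubber pad on the column 44 mm from the pivot. Starts open, 1.75 to 1.95 rad from level, leaning away; stays where left; 2 N at the handle turns it. Press down with 6 to 12 N above the column; ends within 0.08 rad of level
- clamp_handle (a point): middle of the black cross handle (16 mm in diameter, 34 mm long) at the clamp arm's end, 88 mm from the pivot
- beaker: glass beaker, 68 mm wide, 85 mm high, a bystander; origin under its centre
- reagent: amber bottle, 60 mm wide, 120 mm high, a bystander; origin under its centre
- tipbox: blue divided tip box, 80 x 110 x 50 mm, a bystander; origin under its centre

How it is judged:
By the outcome, as a careful person would: the job done as asked, in the order asked, and still so for the second after the job is handed in, with the robot touching nothing.
It also fails if it takes over 72 s, if anything falls off the work surface, if the arm or the gripper's body presses on something with over 40 N, if the wrist force passes 120 N, or if a joint passes its speed limit or range.

## Robot

A 6-joint arm with a two-finger parallel gripper is mounted at the origin on the work surface. World frame = base frame: x ahead of the robot, y to its left, z up, the work surface at z = 0. Lengths are in m, angles in rad, forces in N, time in s.
With the tool pointing down it reaches from about 0.3 to 0.875 m from the base axis. Payload 6.4 kg.
Tool frame: the origin (TCP) lies at the very end of the fingers, on their centre line; the grasp point (between the pads) lies 19 mm behind it (r.tcp_to_grasp is the distance from the TCP to the grasp point, in m); y points along the fingers, z is the direction in which the jaws open and shut, and the axes are right-handed (so a half turn about y gives the same grasp; the last joint's range is limited). The gripper opens to 85 mm and grips with 20 to 120 N. Pads are 22 mm wide; open, the fingers measure 114 mm over their backs; the gripper's body (76 mm by 85 mm) begins 54 mm behind the grasp point. The pads swing forward as they close: fully open they stand 13 mm farther back than shut.
Start: joints at [-1.499, 0.181, 1.607, -0, 1.354, -0.206], TCP at [0.158, -0.553, 0.231] pointing down, gripper open.
Joint ranges: [-2.99, 2.99], [-0.89, 2.07], [0.3, 2.58], [-1.14, 4.28], [0, 2.63], [-3.12, 3.12]. Speed limits (rad/s): [2.57, 2.57, 3.01, 3.14, 3.14, 3.14].

## Interface

Orientations are given as a unit quaternion [x, y, z, w].
In Python, from cell import sense, camera, calibration, r gives the robot as it stands.
- The arm moves only by the tool drive_tool, never from a script. Its argument "increments" is a list that holds one entry, the list of rows, each a list of 7 numbers: the shift along the tool's x, y, z in cm, then the turn, a rotation vector about the tool's x, y, z in degrees, then the opening, from 0 (shut) to 1 (fully open). A call has exactly 8 rows; each row shifts and turns the commanded pose from where the row before left it, along the tool's axes as they then stand; what a row does not reach is not made up. A row lasts 1/8 s, in which the tool goes at most 62.5 mm and 10.7 degrees, less where a joint would pass 70% of its speed; a pose out of reach is approached as far as the arm can. A call is refused whole if a number of a shift passes 6.25 or a number of a turn 10.7, either way. A call with a gripper value outside its range is refused whole. The fingers move at their own pace and stop on an object; "force" is the grip in N (left out, the last holds). Time passes only in rows, so rows that do not move let the fingers close, or fill a call up. It gives the time, the measured TCP pose, the force and the opening at its end, in the units of the state.
- sense(): the state, without advancing time (a new reading comes with each control period).
- camera(name): name is "side" or "top" or "wrist"; returns the picture (400x640x3 uint8, red, green, blue); there is no depth.
- calibration(name): a dict with "camera_matrix" (3x3 intrinsics, pixels), "rvec" (rotation vector, rad) and "tvec" (3), from world to camera coordinates, as OpenCV has them. Camera axes: x right, y down, z forward; pixel columns grow to the right and rows downward; lengths in m; the calibration is good to about 2 mm. A picture is of the moment at which its call begins: read the wrist's pose just before it. calibration takes no time and is no camera call; for the wrist camera it gives the pose at the moment of the call.
- r.finish_job(): hands the job in, once; it reports no verdict.
The state is a dict: "t": time; "joint_pos": joint angles; "joint_vel": joint speeds; "tau": joint torques, N m; "eef_pos": TCP position; "eef_rot": TCP orientation; "wrist_force": force on the tool from outside, world axes, zero at the start; "ft_torque": the same for the moment, N m; "width": finger opening in m.
Only numpy, scipy, OpenCV 4.12 (cv2) and the standard library are available. Lean on these libraries where they do the work, as an engineer would, in place of code of your own. Each camera call takes 0.05 s, during which the arm holds its last target.

## Working session

There is one attempt and no reset: what is moved stays moved. The work goes in short steps, Python scripts to look and compute and a tool call to move; the robot and the scene stay as the last step left them, time stands still between calls to the robot, and variables do not carry over. Pictures are saved under pics/ and viewed, and the job is handed in when it is done.

Besides the shell and the picture viewer there is one more tool, called after ">>>" as name(argument=value, ...), one argument or row to a line, values as JSON. drive_tool: Moves the arm, as the interface text tells. Its arguments: {"type":"object","properties":{"increments":{"type":"array","items":{"type":"array","items":{"type":"array","items":{"type":"number"}}}},"force":{"type":"number"}},"required":["increments"]}

```bash
ls; mkdir -p pics
python3 - <<'E'
from cell import sense,camera,calibration,r
import cv2
print(sense())
for n in ["side","top","wrist"]:
    c=calibration(n); print(n,c)
    im=camera(n); cv2.imwrite(f"pics/{n}0.png",im[:,:,::-1])
print(r.tcp_to_grasp)
E
```

```text
pics
{'t': 0.0, 'joint_pos': array([-1.49934535e+00,  1.81546892e-01,  1.60797235e+00,  9.68065043e-06,
        1.35378507e+00, -2.06280934e-01]), 'joint_vel': array([ 0.00178707, -0.0017287 , -0.0002676 , -0.00175089,  0.00099981,
       -0.00193496]), 'tau': array([-1.30457251e-03, -4.44880271e+01, -3.51343668e+01, -5.33336624e-04,
        8.97788443e-03, -4.32787135e-05]), 'eef_pos': array([ 0.15764242, -0.55241727,  0.23039809]), 'eef_rot': array([-0.09783291,  0.7009033 , -0.69969618,  0.09792111]), 'wrist_force': array([-0.09993202,  0.23213334, -0.75708198]), 'ft_torque': array([-0.0740816 , -0.01159955,  0.00849619]), 'width': 0.08566817406993105}
side {'camera_matrix': array([[390.32773381,   0.        , 317.28812526],
       [  0.        , 390.32773381, 204.01630104],
       [  0.        ,   0.        ,   1.        ]]), 'rvec': array([ 2.34916148, -0.03121213,  0.03903196]), 'tvec': array([-0.55795289,  0.0638657 ,  0.96551706])}
top {'camera_matrix': array([[512.18802221,   0.        , 313.40521717],
       [  0.        , 512.18802221, 214.24834331],
       [  0.        ,   0.        ,   1.        ]]), 'rvec': array([ 2.20404973, -2.15400699,  0.08390501]), 'tvec': array([-0.00955116,  0.59172154,  1.16739653])}
wrist {'camera_matrix': array([[309.46297124,   0.        , 320.27287122],
       [  0.        , 309.46297124, 201.22683106],
       [  0.        ,   0.        ,   1.        ]]), 'rvec': array([-2.30035735,  1.73486367,  0.27404379]), 'tvec': array([-0.57483798, -0.03865922,  0.38053386])}
0.0187
```

View pics/side0.png

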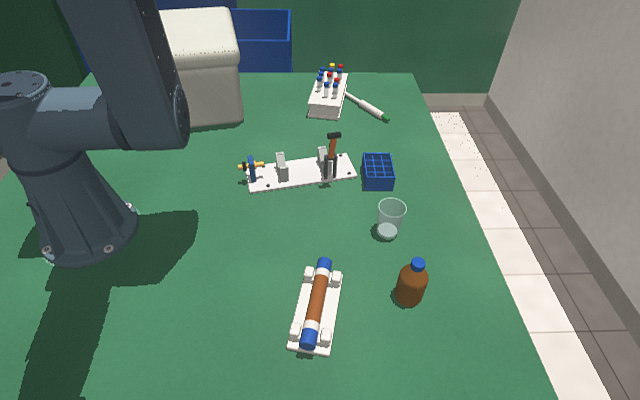

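View pics/top0.png

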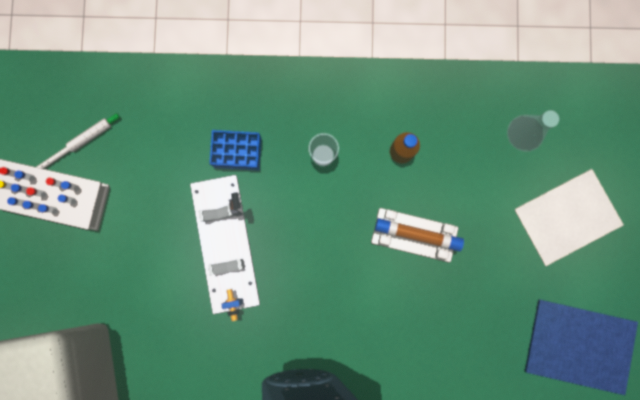

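View pics/wrist0.png

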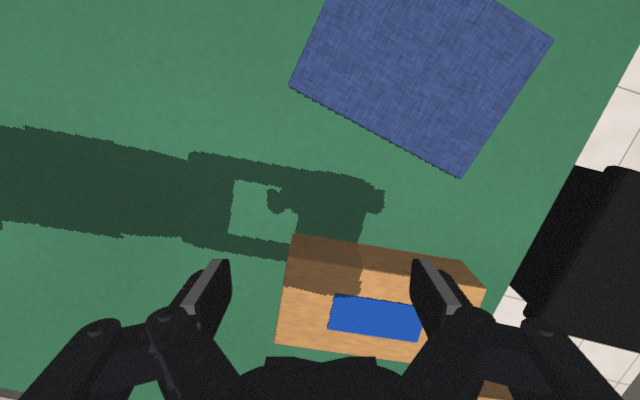

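```bash
cat > h.py <<'E'
import numpy as np, cv2
from scipy.spatial.transform import Rotation as R
from cell import sense,camera,calibration,r
def unproj(n,uv,z,cal=None):
    c=cal or calibration(n); K=c['camera_matrix'];Rm=cv2.Rodrigues(c['rvec'])[0];t=c['tvec'].ravel()
    d=Rm.T@np.linalg.inv(K)@np.array([uv[0],uv[1],1.]); o=-Rm.T@t
    return o+d*(z-o[2])/d[2]
def proj(n,P,cal=None):
    c=cal or calibration(n)
    return cv2.projectPoints(np.array(P,float).reshape(-1,3),c['rvec'],c['tvec'],c['camera_matrix'],None)[0].reshape(-1,2)
def crop(im,x0,y0,x1,y1,f,name):
    o=cv2.resize(im[y0:y1,x0:x1],None,fx=f,fy=f,interpolation=cv2.INTER_CUBIC)
    for x in range(x0-x0%10+10,x1,10): 
        cv2.line(o,((x-x0)*f,0),((x-x0)*f,6 if x%50 else 14),(0,0,255),1)
        if x%20==0: cv2.putText(o,str(x),((x-x0)*f-10,24),0,.35,(0,0,255),1)
    for y in range(y0-y0%10+10,y1,10): 
        cv2.line(o,(0,(y-y0)*f),(6,(y-y0)*f),(0,0,255),1)
        if y%20==0: cv2.putText(o,str(y),(8,(y-y0)*f+4),0,.35,(0,0,255),1)
    cv2.imwrite(name,o)
E
python3 - <<'E'
from h import *
t=cv2.imread('pics/top0.png'); s=cv2.imread('pics/side0.png')
crop(t,180,165,270,330,3,'pics/a1.png'); crop(t,365,200,470,270,7,'pics/a2.png')
crop(t,180,165,270,240,8,'pics/a3.png')
crop(t,180,240,270,325,7,'pics/a5.png')
crop(s,230,120,370,200,5,'pics/a4.png')
E
```

```text
(no output)
```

View pics/a2.png

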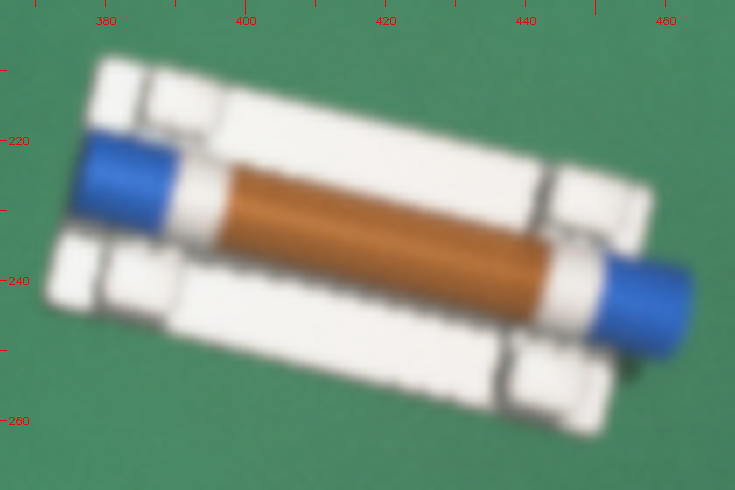

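View pics/a3.png

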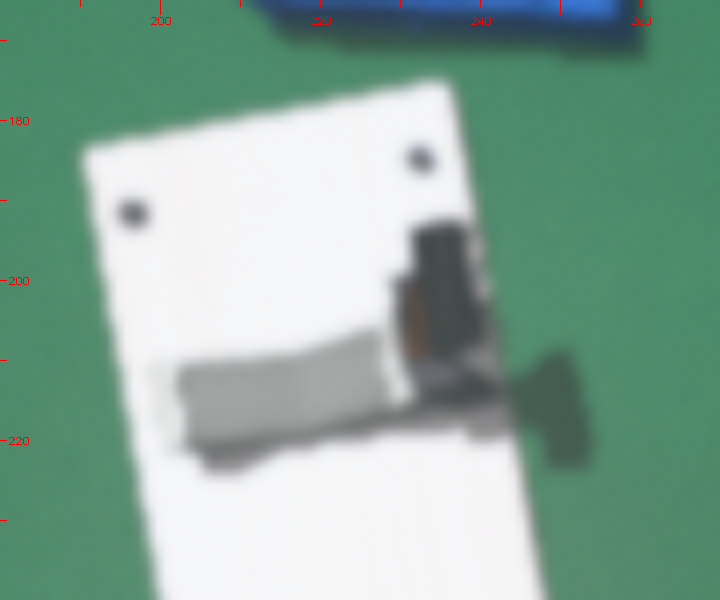

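View pics/a5.png

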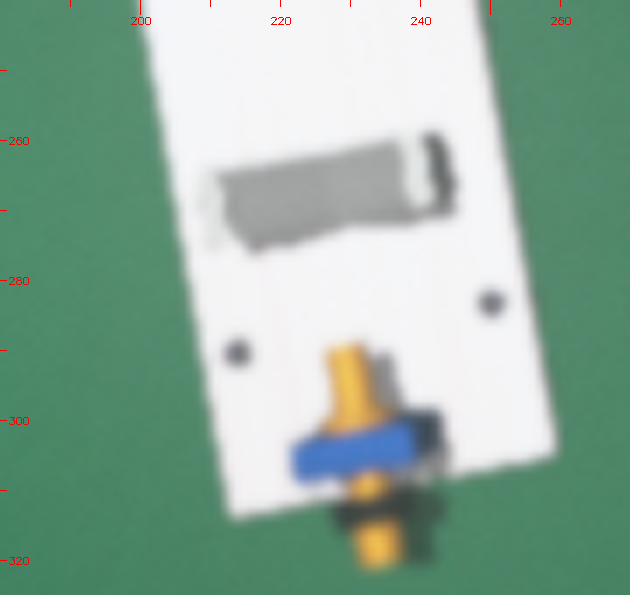

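View pics/a4.png

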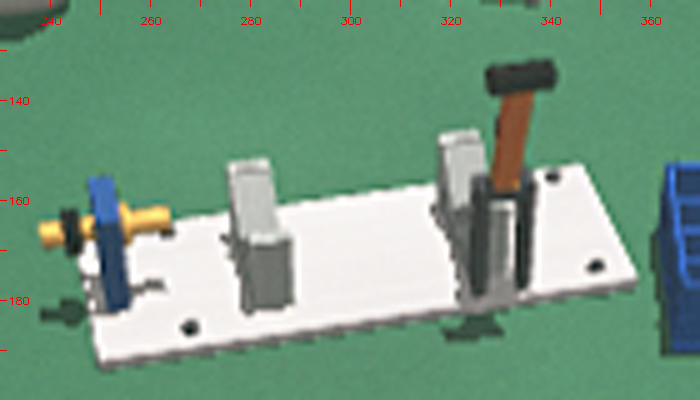

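Run:
```python
from h import *
f=[unproj('top',p,.010) for p in [(190.3,183.5),(236.3,175),(259.5,304.7),(212.8,314)]]
for p in f: print(p.round(4))
f=np.array(f)[:,:2]; print('sides',[np.linalg.norm(f[i]-f[(i+1)%4]) for i in range(4)])
c=f.mean(0); d=(f[2]+f[3]-f[0]-f[1])/2; yaw=np.arctan2(d[1],d[0]); print('fix',c,np.degrees(yaw))
e=np.array([-(np.sin(yaw)),np.cos(yaw)]);w=(f[1]+f[2]-f[0]-f[3])/2; print('yaw from short',np.degrees(np.arctan2(w[1],w[0]))-90)
# side check
g=[unproj('side',p,.010) for p in [(346.5,152.5),(357.5,176.5),(249.7,191.5)]]
for p in g: print('side',p.round(4))
# screws holes
# column
L=unproj('top',(375.8,225),.044);Rr=unproj('top',(462.2,244.8),.044)
print(L,Rr,np.linalg.norm(L-Rr)); print('mid',(L+Rr)/2,np.degrees(np.arctan2(*(Rr-L)[[1,0]])))
# rest base corners (approx saddle height?) 
for p in [(380,208),(458,226.5),(451,262.5),(371.5,244)]: print('rest',unproj('top',p,.012).round(4),unproj('top',p,.03).round(4))
m=(L+Rr)/2
print(proj('side',[L,Rr,m]))
print(unproj('side',(0,0),0), calibration('wrist'))
```

```text
[0.6591 0.2968 0.01  ]
[0.6819 0.1887 0.01  ]
[0.3796 0.1243 0.01  ]
[0.3557 0.2318 0.01  ]
sides [np.float64(0.11044231927893514), np.float64(0.30912988460686713), np.float64(0.11013373169541842), np.float64(0.3102905829031137)]
fix [0.51908716 0.21040022] -167.93236605175912
yaw from short -167.81087746198287
side [0.6577 0.295  0.01  ]
side [0.6793 0.1822 0.01  ]
side [0.3787 0.1234 0.01  ]
[ 0.56881425 -0.13890552  0.044     ] [ 0.52823633 -0.33582473  0.044     ] 0.2010565580108497
mid [ 0.54852529 -0.23736513  0.044     ] -101.64360802948217
rest [ 0.611 -0.152  0.012] [ 0.6093 -0.1498  0.03  ]
rest [ 0.5717 -0.3352  0.012 ] [ 0.5706 -0.3302  0.03  ]
rest [ 0.4873 -0.3189  0.012 ] [ 0.4875 -0.3142  0.03  ]
rest [ 0.5261 -0.1332  0.012 ] [ 0.5257 -0.1313  0.03  ]
[[324.588434   260.44768528]
 [307.61787834 347.25727876]
 [316.86681426 299.94613682]]
[-1.11248896  1.69017417  0.        ] {'camera_matrix': array([[309.46297124,   0.        , 320.27287122],
       [  0.        , 309.46297124, 201.22683106],
       [  0.        ,   0.        ,   1.        ]]), 'rvec': array([-2.30020628,  1.73481353,  0.27381322]), 'tvec': array([-0.57496747, -0.03868141,  0.38051432])}
```

```bash
cat >> h.py <<'E'
FC=np.array([.519,.2104]); FY=np.radians(-167.9)
def fix(x,y,z): 
    c,s=np.cos(FY),np.sin(FY); return np.array([FC[0]+c*x-s*y,FC[1]+s*x+c*y,z])
def loc(p):
    c,s=np.cos(FY),np.sin(FY); d=np.array(p[:2])-FC; return np.array([c*d[0]+s*d[1],-s*d[0]+c*d[1],p[2]])
def Rdown(jaw):  # jaw: yaw of tool z
    z=np.array([np.cos(jaw),np.sin(jaw),0]);y=np.array([0,0,-1.]);return np.column_stack([np.cross(y,z),y,z])
def st():
    s=sense(); Rm=R.from_quat(s['eef_rot']).as_matrix(); return s,Rm
def plan(target,Rt):
    s,Rm=st(); rv=R.from_matrix(Rm.T@Rt).as_rotvec(degrees=True); dw=np.array(target)-s['eef_pos']
    print('t',round(s['t'],2),'pos',s['eef_pos'].round(4),'loc',loc(s['eef_pos']).round(4),'F',s['wrist_force'].round(2),'w',round(s['width'],4))
    print('rotvec tool deg',rv.round(2),'shift cm now-frame',(100*Rm.T@dw).round(2),'shift cm final-frame',(100*Rt.T@dw).round(2))
E
python3 - <<'E'
from h import *
s,Rm=st(); print(Rm.round(3)); print('jaw yaw',np.degrees(np.arctan2(Rm[1,2],Rm[0,2])))
c=calibration('wrist');Rc=cv2.Rodrigues(c['rvec'])[0];o=-Rc.T@c['tvec']; print('cam in tool',Rm.T@(o-s['eef_pos']),'cam z in tool',Rm.T@Rc[2])
for j in (-11.6,168.4):
    print(j); plan([.5485,-.2374,.16],Rdown(np.radians(j)))
E
```

```text
[[-0.962 -0.     0.274]
 [-0.274  0.001 -0.962]
 [-0.    -1.    -0.001]]
jaw yaw -74.08491450029696
cam in tool [-0.08000077 -0.14276326  0.00060565] cam z in tool [3.06725848e-01 9.51797872e-01 2.54058911e-04]
-11.6
t 0.15 pos [ 0.1577 -0.5525  0.2306] loc [0.5132 0.6702 0.2306] F [ 0.73 -0.2  -0.36] w 0.0853
rotvec tool deg [ 6.000e-02 -6.248e+01 -6.000e-02] shift cm now-frame [-46.23   7.1  -19.58] shift cm final-frame [-38.73   7.06  31.95]
168.4
t 0.15 pos [ 0.1577 -0.5525  0.2306] loc [0.5132 0.6702 0.2306] F [ 0.73 -0.2  -0.36] w 0.0853
rotvec tool deg [6.0000e-02 1.1752e+02 7.0000e-02] shift cm now-frame [-46.23   7.1  -19.58] shift cm final-frame [ 38.73   7.06 -31.95]
```

>>> drive_tool(
  increments=[
    [[0, 0, 0, 0, -10.4, 0, 1], [0, 0, 0, 0, -10.4, 0, 1], [0, 0, 0, 0, -10.4, 0, 1], [0, 0, 0, 0, -10.4, 0, 1], [0, 0, 0, 0, -10.4, 0, 1], [0, 0, 0, 0, -10.4, 0, 1], [-4.5, 0, 3.5, 0, 0, 0, 1], [-4.5, 0, 3.5, 0, 0, 0, 1]],
  ],
  force=40,
)

```text
t: 1.15
eef_pos: [0.2449, -0.4782, 0.2308]
eef_rot: [-0.446, 0.549, -0.549, 0.446]
wrist_force: [0.2, -0.8, 0.2]
width: 0.0851
```

>>> drive_tool(
  increments=[
    [[-4.5, 0.6, 3.7, 0, 0, 0, 1], [-4.5, 0.6, 3.7, 0, 0, 0, 1], [-4.5, 0.6, 3.7, 0, 0, 0, 1], [-4.5, 0.6, 3.7, 0, 0, 0, 1], [-4.5, 0.6, 3.7, 0, 0, 0, 1], [-4, 0.6, 3.5, 0, 0, 0, 1], [-2, 0.5, 2, 0, 0, 0, 1], [0, 0, 0, 0, 0, 0, 1]],
  ],
)

```text
t: 2.15
eef_pos: [0.538, -0.2467, 0.1893]
eef_rot: [-0.447, 0.548, -0.547, 0.447]
wrist_force: [0.2, -0.5, -0.3]
width: 0.0855
```

Run:
```python
from h import *
plan([.5485,-.2374,.16],Rdown(np.radians(-11.6)))
c=calibration('wrist'); cv2.imwrite('pics/w1.png',camera('wrist')[:,:,::-1])
print(unproj('wrist',(320,200),.044,c)); ax=np.array([np.cos(np.radians(78.4)),np.sin(np.radians(78.4)),0])
m=np.array([.5485,-.2374,.044]); print(proj('wrist',[m+ax*.1,m,m-ax*.1],c))
```

```text
t 2.15 pos [ 0.538  -0.2467  0.1893] loc [0.0772 0.4509 0.1893] F [ 0.15 -0.49 -0.3 ] w 0.0855
rotvec tool deg [ 0.08  0.1  -0.05] shift cm now-frame [-1.12  2.93  0.85] shift cm final-frame [-1.12  2.93  0.84]
[ 0.53653654 -0.25945786  0.044     ]
[[328.81399257  61.60387171]
 [327.69296402 175.99938072]
 [326.78281158 268.87600948]]
```

View pics/w1.png

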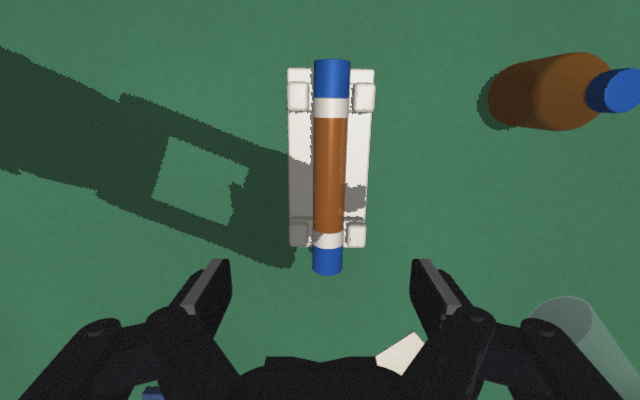

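Run:
```python
from h import *
im=cv2.imread('pics/w1.png'); crop(im,280,50,390,160,5,'pics/w1a.png'); crop(im,280,190,390,280,5,'pics/w1b.png')
```

```text
(no output)
```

View pics/w1a.png

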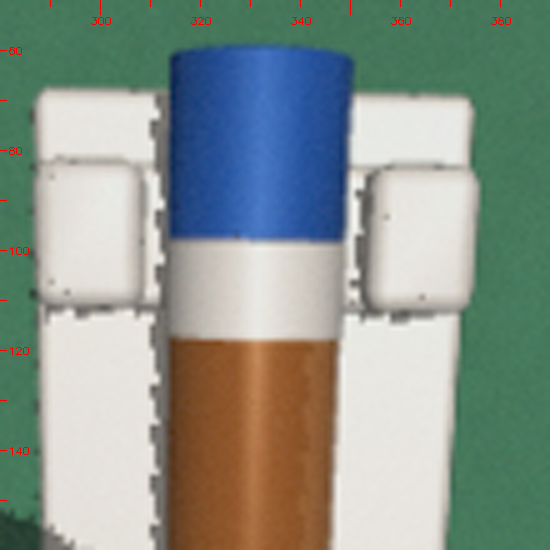

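View pics/w1b.png

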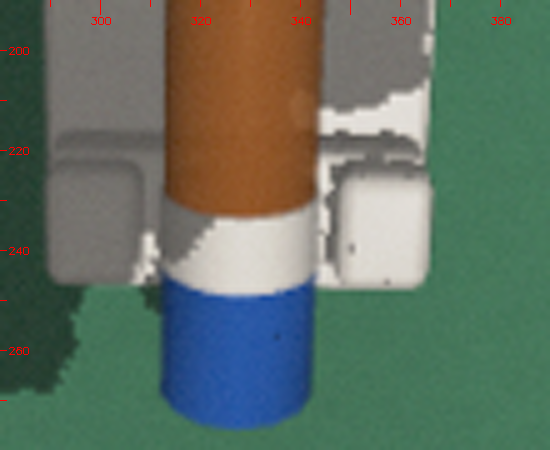

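Run:
```python
from h import *
s,Rm=st(); c=calibration('wrist')
a=unproj('wrist',(332.2,62),.044,c);b=unproj('wrist',(327.8,255),.044,c)
print(a,b,np.degrees(np.arctan2(*(a-b)[[1,0]])))
# collar/amber borders on the top line z=.060
p=unproj('wrist',(332,117.5),.06,c);q=unproj('wrist',(328,233.5),.06,c);print(p,q,(p+q)/2,np.linalg.norm(p-q))
p=unproj('wrist',(332,98),.06,c);q=unproj('wrist',(328,249),.06,c);print(p,q,(p+q)/2,np.linalg.norm(p-q))
```

```text
[ 0.57069367 -0.14147362  0.044     ] [ 0.53158701 -0.3209346   0.044     ] 77.70675491737128
[ 0.56146469 -0.18561757  0.06      ] [ 0.53746619 -0.29018848  0.06      ] [ 0.54946544 -0.23790303  0.06      ] 0.1072893463152182
[ 0.56443494 -0.17016602  0.06      ] [ 0.53430701 -0.30627861  0.06      ] [ 0.54937097 -0.23822232  0.06      ] 0.13940706164657468
```

Run:
```python
from h import *
plan([.5495,-.238,.024],Rdown(np.radians(-12.0)))
```

```text
t 2.2 pos [ 0.5372 -0.2478  0.1896] loc [0.0782 0.4518 0.1896] F [ 0.06 -0.81 -0.57] w 0.0854
rotvec tool deg [ 0.08  0.43 -0.02] shift cm now-frame [-1.2  16.56  1.03] shift cm final-frame [-1.21 16.56  1.  ]
```

>>> drive_tool(
  increments=[
    [[-0.6, 1, 0.5, 0, 0.4, 0, 1], [-0.6, 2, 0.5, 0, 0, 0, 1], [0, 2.5, 0, 0, 0, 0, 1], [0, 2.5, 0, 0, 0, 0, 1], [0, 2, 0, 0, 0, 0, 1], [0, 0.5, 0, 0, 0, 0, 1], [0, 0, 0, 0, 0, 0, 1], [0, 0, 0, 0, 0, 0, 1]],
  ],
)

```text
t: 3.2
eef_pos: [0.5502, -0.2393, 0.0864]
eef_rot: [0.444, -0.549, 0.551, -0.445]
wrist_force: [-0.1, -0.1, -0.4]
width: 0.0854
```

Run:
```python
from h import *
for i in range(3):
    plan([.5495,-.238,.024],Rdown(np.radians(-12.0))); c=calibration('wrist'); im=camera('wrist')
cv2.imwrite('pics/w2.png',im[:,:,::-1])
```

```text
t 3.2 pos [ 0.5502 -0.2393  0.0864] loc [0.0638 0.4463 0.0864] F [-0.07 -0.1  -0.41] w 0.0854
rotvec tool deg [-0.1  -0.09  0.04] shift cm now-frame [-0.12  6.24 -0.11] shift cm final-frame [-0.12  6.24 -0.1 ]
t 3.25 pos [ 0.5502 -0.2393  0.0864] loc [0.0638 0.4463 0.0864] F [ 0.02 -0.26  0.38] w 0.0856
rotvec tool deg [-0.11 -0.09  0.04] shift cm now-frame [-0.12  6.24 -0.11] shift cm final-frame [-0.11  6.24 -0.09]
t 3.3 pos [ 0.5501 -0.2392  0.0864] loc [0.0638 0.4462 0.0864] F [ 0.04 -0.9   0.24] w 0.0856
rotvec tool deg [-0.1  -0.08  0.04] shift cm now-frame [-0.11  6.24 -0.1 ] shift cm final-frame [-0.11  6.24 -0.09]
```

View pics/w2.png

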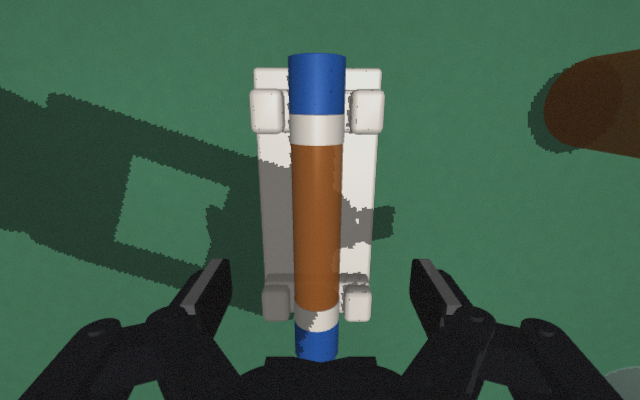

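>>> drive_tool(
  increments=[
    [[-0.1, 1.5, -0.1, 0, 0, 0, 1], [0, 1.5, 0, 0, 0, 0, 1], [0, 1.5, 0, 0, 0, 0, 1], [0, 1.2, 0, 0, 0, 0, 1], [0, 0.5, 0, 0, 0, 0, 1], [0, 0, 0, 0, 0, 0, 1], [0, 0, 0, 0, 0, 0, 0.6], [0, 0, 0, 0, 0, 0, 0.2]],
  ],
  force=30,
)

```text
t: 4.35
eef_pos: [0.5491, -0.2379, 0.0239]
eef_rot: [0.444, -0.549, 0.55, -0.445]
wrist_force: [0.9, -0.2, 1.0]
width: 0.0515
```

>>> drive_tool(
  increments=[
    [[0, 0, 0, 0, 0, 0, 0], [0, 0, 0, 0, 0, 0, 0], [0, 0, 0, 0, 0, 0, 0], [0, 0, 0, 0, 0, 0, 0], [0, 0, 0, 0, 0, 0, 0], [0, 0, 0, 0, 0, 0, 0], [0, 0, 0, 0, 0, 0, 0], [0, 0, 0, 0, 0, 0, 0]],
  ],
  force=30,
)

```text
t: 5.35
eef_pos: [0.549, -0.2378, 0.0238]
eef_rot: [0.445, -0.55, 0.55, -0.445]
wrist_force: [-1.6, 1.1, 5.2]
width: 0.0312
```

Run:
```python
from h import *
plan([.5495,-.238,.024],Rdown(np.radians(-12.0))); c=calibration('wrist'); im=camera('wrist')
cv2.imwrite('pics/w3.png',im[:,:,::-1])
```

```text
t 5.35 pos [ 0.549  -0.2378  0.0238] loc [0.0646 0.4446 0.0238] F [-1.59  1.09  5.23] w 0.0312
rotvec tool deg [-0.04 -0.08  0.02] shift cm now-frame [ 0.01 -0.02  0.05] shift cm final-frame [ 0.01 -0.02  0.05]
```

View pics/w3.png

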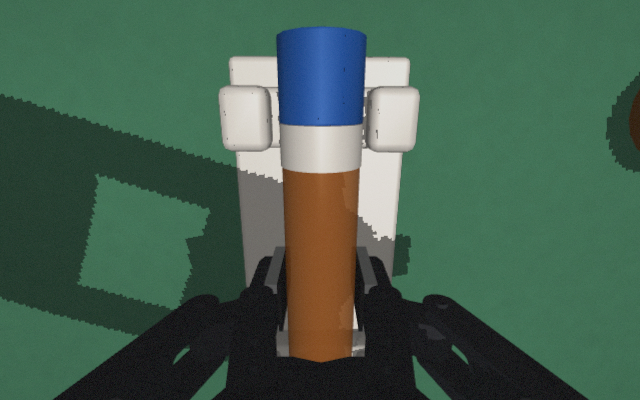

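>>> drive_tool(
  increments=[
    [[0, -0.4, 0, 0, 0, 0, 0], [0, -1, 0, 0, 0, 0, 0], [0, -2, 0, 0, 0, 0, 0], [0, -2.5, 0, 0, 0, 0, 0], [0, -2.5, 0, 0, 0, 0, 0], [0, -2.5, 0, 0, 0, 0, 0], [0, -2, 0, 0, 0, 0, 0], [0, -1, 0, 0, 0, 0, 0]],
  ],
)

```text
t: 6.4
eef_pos: [0.5493, -0.238, 0.1644]
eef_rot: [0.444, -0.549, 0.551, -0.445]
wrist_force: [-0.0, 0.7, -4.3]
width: 0.0311
```

Run:
```python
from h import *
plan(fix(-.002,0,.14),Rdown(np.radians(102.1))); print(proj('top',[sense()['eef_pos']]))
```

```text
t 6.4 pos [ 0.5493 -0.238   0.1644] loc [0.0644 0.4448 0.1644] F [-0.    0.66 -4.26] w 0.0311
rotvec tool deg [-3.0000e-02 -1.1418e+02  1.7000e-01] shift cm now-frame [-43.3    2.37 -12.17] shift cm final-frame [ 6.64  2.44 44.48]
[[431.21914625 232.17003102]]
```

>>> drive_tool(
  increments=[
    [[0, -1, 0, 0, -10, 0, 0], [0, -1, 0, 0, -10, 0, 0], [0, -1, 0, 0, -10, 0, 0], [0, -1, 0, 0, -10, 0, 0], [0, -1, 0, 0, -10, 0, 0], [0, -1, 0, 0, -10, 0, 0], [0, -1, 0, 0, -10, 0, 0], [0, -1, 0, 0, -10, 0, 0]],
  ],
)

```text
t: 7.4
eef_pos: [0.5483, -0.2374, 0.242]
eef_rot: [-0.694, 0.134, -0.133, 0.695]
wrist_force: [-0.3, 0.3, -3.8]
width: 0.0308
```

>>> drive_tool(
  increments=[
    [[0, 0, 0, 0, -10, 0, 0], [0, 0, 0, 0, -10, 0, 0], [0, 0, 0, 0, -10, 0, 0], [0, 0, 0, 0, -4, 0, 0], [1, 0, 4, 0, 0, 0, 0], [1, 0, 5, 0, 0, 0, 0], [1, 0, 5, 0, 0, 0, 0], [1, 0, 5, 0, 0, 0, 0]],
  ],
)

```text
t: 8.4
eef_pos: [0.548, -0.0419, 0.2418]
eef_rot: [-0.703, -0.073, 0.074, 0.703]
wrist_force: [0.5, 0.7, -3.1]
width: 0.031
```

Run:
```python
from h import *
plan(fix(-.002,0,.24),Rdown(np.radians(102.1)))
```

```text
t 8.4 pos [ 0.548  -0.0419  0.2418] loc [0.0246 0.2528 0.2418] F [ 0.5   0.7  -3.12] w 0.031
rotvec tool deg [-0.03 -0.21 -0.05] shift cm now-frame [ 2.56  0.2  25.28] shift cm final-frame [ 2.66  0.18 25.28]
```

>>> drive_tool(
  increments=[
    [[0.6, 0, 5, 0, -0.2, 0, 0], [0.6, 0, 5, 0, 0, 0, 0], [0.6, 0, 5, 0, 0, 0, 0], [0.6, 0, 5, 0, 0, 0, 0], [0.2, 0, 3.5, 0, 0, 0, 0], [0, 0, 1.7, 0, 0, 0, 0], [0, 0, 0, 0, 0, 0, 0], [0, 0, 0, 0, 0, 0, 0]],
  ],
)

```text
t: 9.4
eef_pos: [0.5215, 0.2073, 0.2421]
eef_rot: [0.703, 0.074, -0.074, -0.703]
wrist_force: [0.2, 0.1, -4.1]
width: 0.031
```

Run:
```python
from h import *
plan(fix(-.002,0,.24),Rdown(np.radians(102.1)))
c=calibration('wrist'); im=camera('wrist')
cv2.imwrite('pics/w4.png',im[:,:,::-1]); crop(cv2.imread('pics/w4.png'),200,0,460,260,3,'pics/w4a.png')
print(proj('wrist',[fix(x,y,.01) for x,y in [(.155,.055),(.155,-.055)]]+[fix(x,y,.062) for x,y in [(.074,.037),(.074,-.037),(.05,.037),(.05,-.037)]],c))
s=camera('side');cv2.imwrite('pics/s4.png',s[:,:,::-1]); crop(cv2.imread('pics/s4.png'),220,60,380,200,5,'pics/s4a.png')
```

```text
t 9.4 pos [0.5215 0.2073 0.2421] loc [-0.0018  0.0035  0.2421] F [ 0.23  0.08 -4.11] w 0.031
rotvec tool deg [ 0.04 -0.03 -0.02] shift cm now-frame [0.02 0.21 0.35] shift cm final-frame [0.02 0.21 0.35]
[[272.98789384  23.67321223]
 [375.39801286  23.64326744]
 [287.27168849 103.01099189]
 [361.68047256 103.00254881]
 [288.04549965 127.73559201]
 [360.71530564 127.73139826]]
```

View pics/w4a.png

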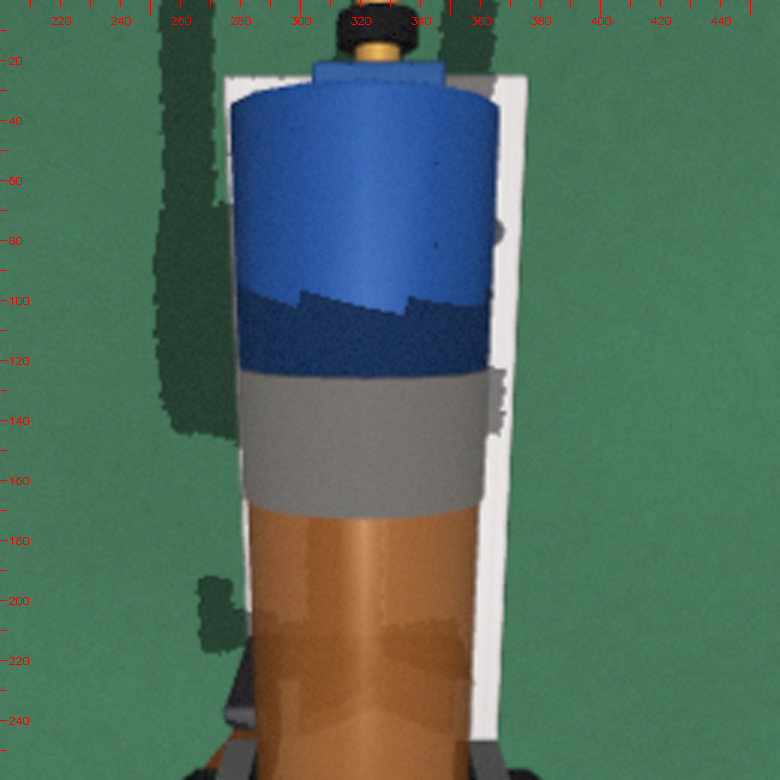

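View pics/s4a.png

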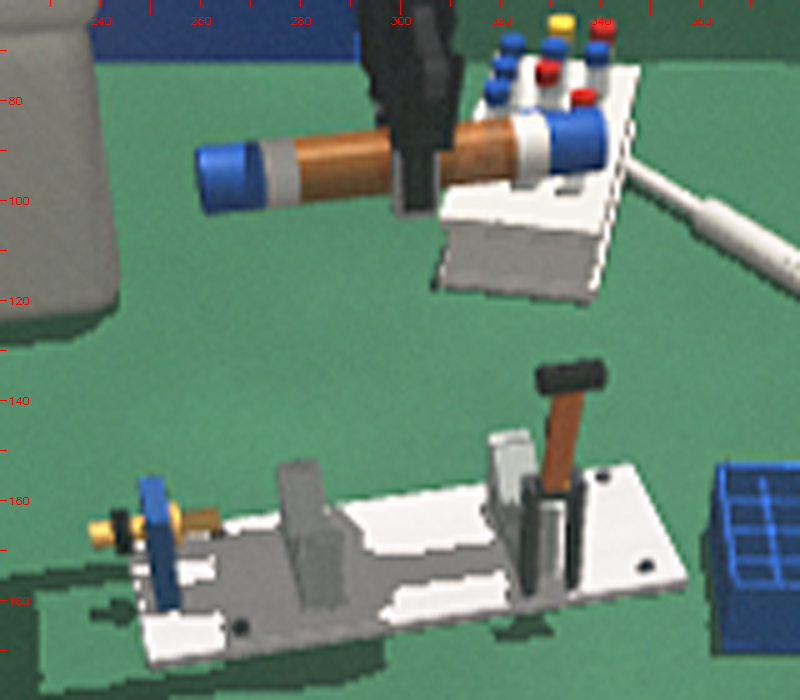

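Run:
```python
from h import *
c=calibration('wrist')
for n,p,z in [('cornL',(275,25.5),.01),('cornR',(375.5,25.3),.01),('brL',(304,21),.066),('brR',(348,21),.066),('knobL',(312,8),.055),('knobR',(338.7,8),.055)]:
    print(n,loc(unproj('wrist',p,z,c)).round(4))
zc=.2421+.0187
print('col',[loc(unproj('wrist',p,zc,c)).round(4) for p in [(321.5,40),(321.5,125),(321,170)]])
```

```text
cornL [0.1531 0.0529 0.01  ]
cornR [ 0.1532 -0.0552  0.01  ]
brL [0.1451 0.019  0.066 ]
brR [ 0.1451 -0.0211  0.066 ]
knobL [0.1583 0.0119 0.055 ]
knobR [ 0.1582 -0.013   0.055 ]
col [array([0.0965, 0.0037, 0.2608]), array([0.0666, 0.0037, 0.2608]), array([0.0487, 0.0039, 0.2608])]
```

Run:
```python
from h import *
for x in (.105,.11,.115,.12,.125): print(x,proj('side',[fix(x,0,.055)]).round(1),proj('top',[fix(x,0,.055)]).round(1))
for a in (1.75,1.85,1.95):
    y=.044-.088*np.cos(a);z=.079+.088*np.sin(a); print(a,y,z,proj('side',[fix(-.066,y,z)]).round(1),proj('top',[fix(-.066,y,z)]).round(1))
plan(fix(-.002,-.001,.1),Rdown(np.radians(102.1)))
```

```text
0.105 [[263.8 163.4]] [[229.2 289.4]]
0.11 [[262.  163.6]] [[229.6 291.6]]
0.115 [[260.2 163.9]] [[230.  293.8]]
0.12 [[258.4 164.1]] [[230.4 296. ]]
0.125 [[256.6 164.4]] [[230.8 298.2]]
1.75 0.0596856528971553 0.16559076332490646 [[331.1 134.2]] [[234.4 204.9]]
1.85 0.06825194172055714 0.16359221786182637 [[332.  136.8]] [[238.7 204.2]]
1.95 0.07657591315891324 0.1607484549203405 [[332.8 139.6]] [[242.9 203.6]]
t 9.5 pos [0.5217 0.2071 0.2422] loc [-0.0019  0.0038  0.2422] F [ 0.3   0.2  -3.64] w 0.0308
rotvec tool deg [ 0.02 -0.08 -0.01] shift cm now-frame [1.000e-02 1.422e+01 4.800e-01] shift cm final-frame [1.000e-02 1.422e+01 4.800e-01]
```

>>> drive_tool(
  increments=[
    [[0.3, 1, 0.25, 0, 0, 0, 0], [0.3, 2, 0.25, 0, 0, 0, 0], [0, 3, 0, 0, 0, 0, 0], [0, 3, 0, 0, 0, 0, 0], [0, 3, 0, 0, 0, 0, 0], [0, 2.5, 0, 0, 0, 0, 0], [0, 1.5, 0, 0, 0, 0, 0], [0, 0, 0, 0, 0, 0, 0]],
  ],
)

```text
t: 10.5
eef_pos: [0.5253, 0.2141, 0.081]
eef_rot: [0.703, 0.073, -0.075, -0.703]
wrist_force: [0.8, 0.7, -2.8]
width: 0.031
```

Run:
```python
from h import *
plan(fix(-.008,-.001,.042),Rdown(np.radians(102.1)))
c=calibration('wrist'); im=camera('wrist')
cv2.imwrite('pics/w5.png',im[:,:,::-1])
s=camera('side');cv2.imwrite('pics/s5.png',s[:,:,::-1]); crop(cv2.imread('pics/s5.png'),230,100,370,200,5,'pics/s5a.png')
```

```text
t 10.5 pos [0.5253 0.2141 0.081 ] loc [-0.0069 -0.0023  0.081 ] F [ 0.77  0.75 -2.81] w 0.031
rotvec tool deg [-0.01 -0.01 -0.16] shift cm now-frame [ 0.12  3.9  -0.13] shift cm final-frame [ 0.11  3.9  -0.13]
```

View pics/w5.png

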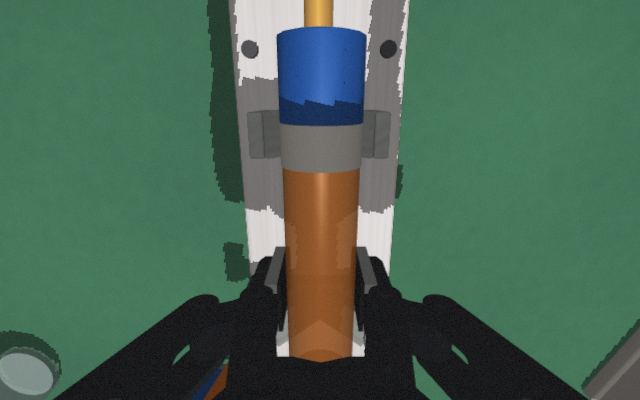

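View pics/s5a.png

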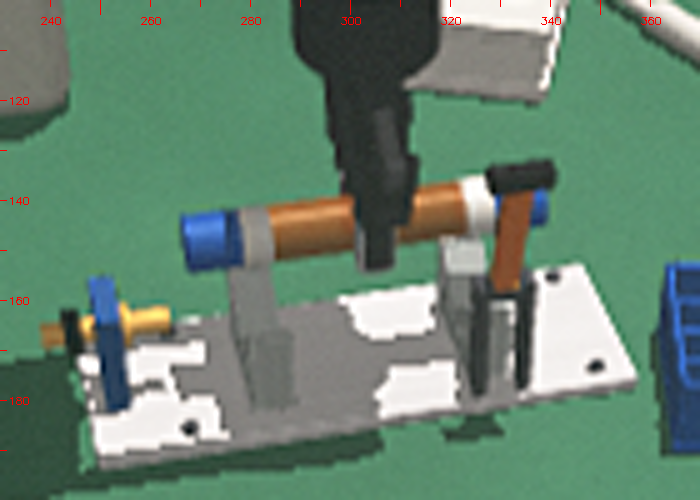

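Run:
```python
from h import *
crop(cv2.imread('pics/w5.png'),235,0,405,170,4,'pics/w5a.png')
c=calibration('wrist')
for p,z in [((247.5,135),.062),((391,135),.062),((304.5,10),.055),((333,10),.055),((277.5,50),.101),((366,50),.101),((281,140),.101),((362,140),.101)]: print(p,loc(unproj('wrist',p,z,c)).round(4))
```

```text
(247.5, 135) [0.0521 0.036  0.062 ]
(391, 135) [ 0.0521 -0.0386  0.062 ]
(304.5, 10) [0.1107 0.0058 0.055 ]
(333, 10) [ 0.1107 -0.008   0.055 ]
(277.5, 50) [0.0866 0.0138 0.101 ]
(366, 50) [ 0.0867 -0.0186  0.101 ]
(281, 140) [0.0541 0.0137 0.101 ]
(362, 140) [ 0.0542 -0.0185  0.101 ]
```

View pics/w5a.png

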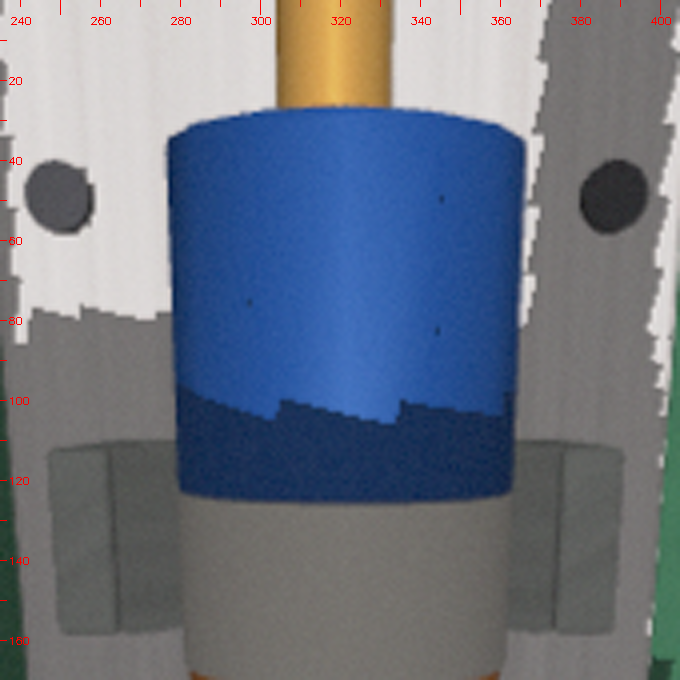

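Run:
```python
from h import *
s,Rm=st();c=calibration('wrist');Rc=cv2.Rodrigues(c['rvec'])[0];o=-Rc.T@c['tvec']; print('cam loc',loc(o),'in tool',Rm.T@(o-s['eef_pos']),'z',Rm.T@Rc[2])
for x,y,z in [(.05,-.038,.062),(.074,-.038,.062),(.05,-.038,.01),(.074,-.038,.01),(.11,0,.055),(.12,0,.055)]: print(x,y,z,proj('wrist',[fix(x,y,z)],c).round(1),proj('side',[fix(x,y,z)]).round(1),proj('top',[fix(x,y,z)]).round(1))
print([loc(unproj('wrist',p,z,c)).round(4) for p,z in [((322,26.5),.117),((322,125),.117),((322,170),.117),((250,49),.01),((387,49),.01),((236,20),.01)]])
print([loc(unproj('top',p,.01)).round(4) for p in [(213.8,290.5),(249.8,283.3),(196.5,191.5),(232.5,185)]])
```

```text
cam loc [ 0.06895402 -0.00188821  0.22564689] in tool [-0.07734928 -0.14273839 -0.0005295 ] z [3.07227122e-01 9.51636220e-01 2.98788395e-05]
0.05 -0.038 0.062 [[389.5 139.1]] [[280.9 150.6]] [[207.7 268.4]]
0.074 -0.038 0.062 [[392.8  90.3]] [[272.6 151.7]] [[209.5 279. ]]
0.05 -0.038 0.01 [[373.3 130.2]] [[281.8 164.9]] [[212.3 267.8]]
0.074 -0.038 0.01 [[375.2  92.9]] [[273.7 166. ]] [[214.1 278. ]]
0.11 0 0.055 [[316.5  11.7]] [[262.  163.6]] [[229.6 291.6]]
0.12 0 0.055 [[316.4 -12.4]] [[258.4 164.1]] [[230.4 296. ]]
[array([ 0.091 , -0.0024,  0.117 ]), array([ 0.0611, -0.0025,  0.117 ]), array([ 0.0455, -0.0025,  0.117 ]), array([0.1001, 0.0426, 0.01  ]), array([ 0.1002, -0.044 ,  0.01  ]), array([0.1163, 0.05  , 0.01  ])]
[array([ 0.1024, -0.0436,  0.01  ]), array([0.1017, 0.0416, 0.01  ]), array([-0.1336, -0.0439,  0.01  ]), array([-0.1329,  0.0423,  0.01  ])]
```

```bash
python3 - <<'E'
from h import *
print(fix(-.009,-.0012,0)); c=calibration('wrist')
print([loc(unproj('wrist',p,.062,c)).round(4) for p in [(389,158),(391,111.5),(249,158)]])
f=fix(-.009,-.0012,0)
t=open('h.py').read().replace("FC=np.array([.519,.2104])",f"FC=np.array([{f[0]:.4f},{f[1]:.4f}])"); open('h.py','w').write(t)
E
python3 - <<'E'
from h import *
for x,y,z in [(.05,-.037,.062),(.074,-.037,.062),(-.05,-.037,.062),(-.074,-.037,.062),(.11,0,.062),(.115,0,.062)]: print(x,y,z,proj('side',[fix(x,y,z)]).round(1),proj('top',[fix(x,y,z)]).round(1))
for a in (1.75,1.85,1.95):
    y=.044-.088*np.cos(a);z=.079+.088*np.sin(a); print(a,y,z,proj('side',[fix(-.066,y,z)]).round(1),proj('top',[fix(-.066,y,z)]).round(1))
plan(fix(0,0,.042),Rdown(np.radians(102.1)))
E
```

```text
[0.52754851 0.21345991 0.        ]
[array([ 0.0401, -0.0384,  0.062 ]), array([ 0.0639, -0.0378,  0.062 ]), array([0.04 , 0.036, 0.062])]
0.05 -0.037 0.062 [[284.  150.1]] [[206.9 264.4]]
0.074 -0.037 0.062 [[275.7 151.2]] [[208.7 275. ]]
-0.05 -0.037 0.062 [[318.1 145.5]] [[199.3 220.5]]
-0.074 -0.037 0.062 [[326.2 144.5]] [[197.5 210.1]]
0.11 0 0.062 [[265.  160.9]] [[227.9 287.9]]
0.115 0 0.062 [[263.2 161.2]] [[228.2 290.1]]
1.75 0.0596856528971553 0.16559076332490646 [[334.4 133.5]] [[233.1 200.7]]
1.85 0.06825194172055714 0.16359221786182637 [[335.3 136.1]] [[237.3 200. ]]
1.95 0.07657591315891324 0.1607484549203405 [[336.1 138.9]] [[241.5 199.4]]
t 10.6 pos [0.5269 0.2146 0.083 ] loc [ 0.0004 -0.0012  0.083 ] F [ 0.3   0.5  -2.73] w 0.0308
rotvec tool deg [0.   0.01 0.07] shift cm now-frame [ 0.03  4.1  -0.12] shift cm final-frame [ 0.04  4.1  -0.12]
```

>>> drive_tool(
  increments=[
    [[0.2, 0.5, -0.1, 0, 0, 0, 0], [0.1, 0.8, 0, 0, 0, 0, 0], [0, 0.8, 0, 0, 0, 0, 0], [0, 0.8, 0, 0, 0, 0, 0], [0, 0.6, 0, 0, 0, 0, 0], [0, 0.4, 0, 0, 0, 0, 0], [0, 0, 0, 0, 0, 0, 0], [0, 0, 0, 0, 0, 0, 0]],
  ],
)

```text
t: 11.6
eef_pos: [0.5295, 0.2142, 0.0436]
eef_rot: [-0.703, -0.075, 0.074, 0.703]
wrist_force: [1.3, 0.3, -3.6]
width: 0.0311
```

Run:
```python
from h import *
plan(fix(-.003,0,.035),Rdown(np.radians(102.1)))
```

```text
t 11.6 pos [0.5295 0.2142 0.0436] loc [-0.0021 -0.0003  0.0436] F [ 1.3   0.29 -3.57] w 0.0311
rotvec tool deg [0.   0.02 0.03] shift cm now-frame [ 0.08  0.86 -0.03] shift cm final-frame [ 0.09  0.86 -0.03]
```

>>> drive_tool(
  increments=[
    [[0, 0.1, 0, 0, 0, 0, 0], [0, 0.1, 0, 0, 0, 0, 0], [0, 0.1, 0, 0, 0, 0, 0], [0, 0.1, 0, 0, 0, 0, 0], [0, 0.1, 0, 0, 0, 0, 0], [0, 0.1, 0, 0, 0, 0, 0], [0, 0, 0, 0, 0, 0, 0], [0, 0, 0, 0, 0, 0, 0]],
  ],
)

```text
t: 12.6
eef_pos: [0.5293, 0.2142, 0.0373]
eef_rot: [-0.703, -0.075, 0.075, 0.703]
wrist_force: [1.1, 0.3, -5.2]
width: 0.0311
```

>>> drive_tool(
  increments=[
    [[0, 0.05, 0, 0, 0, 0, 0], [0, 0.05, 0, 0, 0, 0, 0], [0, 0, 0, 0, 0, 0, 0], [0, 0.05, 0, 0, 0, 0, 0], [0, 0, 0, 0, 0, 0, 0], [0, 0, 0, 0, 0, 0, 0], [0, 0, 0, 0, 0, 0, 0], [0, 0, 0, 0, 0, 0, 0]],
  ],
)

```text
t: 13.6
eef_pos: [0.5293, 0.2142, 0.0358]
eef_rot: [-0.703, -0.075, 0.075, 0.703]
wrist_force: [0.1, 0.4, -3.5]
width: 0.0307
```

Run:
```python
from h import *
plan(fix(-.003,0,.035),Rdown(np.radians(102.1))); print(sense()['ft_torque'])
```

```text
t 13.6 pos [0.5293 0.2142 0.0358] loc [-0.0019 -0.0003  0.0358] F [ 0.11  0.38 -3.54] w 0.0307
rotvec tool deg [-0.    0.02  0.  ] shift cm now-frame [ 0.11  0.08 -0.03] shift cm final-frame [ 0.11  0.08 -0.03]
[ 0.0082217  -0.0094136   0.03046266]
```

Not touching yet (still carrying the full weight); continuing in half‑millimetre steps.

>>> drive_tool(
  increments=[
    [[0, 0.05, 0, 0, 0, 0, 0], [0, 0, 0, 0, 0, 0, 0], [0, 0, 0, 0, 0, 0, 0], [0, 0.05, 0, 0, 0, 0, 0], [0, 0, 0, 0, 0, 0, 0], [0, 0, 0, 0, 0, 0, 0], [0, 0, 0, 0, 0, 0, 0], [0, 0, 0, 0, 0, 0, 0]],
  ],
)

```text
t: 14.6
eef_pos: [0.5294, 0.2142, 0.035]
eef_rot: [-0.703, -0.075, 0.075, 0.703]
wrist_force: [-1.6, -0.0, 2.1]
width: 0.0311
```

Run:
```python
from h import *
plan(fix(-.003,0,.035),Rdown(np.radians(102.1))); print(sense()['ft_torque'])
```

```text
t 14.6 pos [0.5294 0.2142 0.035 ] loc [-0.002  -0.0003  0.035 ] F [-1.63 -0.03  2.08] w 0.0311
rotvec tool deg [0.   0.02 0.01] shift cm now-frame [ 0.1   0.   -0.03] shift cm final-frame [ 0.1   0.   -0.03]
[-0.10013658  0.32364277  0.04822083]
```

>>> drive_tool(
  increments=[
    [[0, 0, 0, 0, 0, 0.2, 0], [0, 0, 0, 0, 0, 0, 0], [0, 0, 0, 0, 0, 0.2, 0], [0, 0, 0, 0, 0, 0, 0], [0, 0, 0, 0, 0, 0, 0], [0, 0, 0, 0, 0, 0, 0], [0, 0, 0, 0, 0, 0, 0], [0, 0, 0, 0, 0, 0, 0]],
  ],
)

```text
t: 15.6
eef_pos: [0.5293, 0.2142, 0.0349]
eef_rot: [0.703, 0.072, -0.077, -0.703]
wrist_force: [-3.4, -1.4, 5.0]
width: 0.031
```

Run:
```python
from h import *
plan(fix(-.003,0,.035),Rdown(np.radians(102.1))); print(sense()['ft_torque'])
```

```text
t 15.6 pos [0.5293 0.2142 0.0349] loc [-0.0019 -0.0003  0.0349] F [-3.43 -1.43  5.01] w 0.031
rotvec tool deg [-0.    0.02 -0.39] shift cm now-frame [ 0.11 -0.01 -0.03] shift cm final-frame [ 0.11 -0.01 -0.03]
[0.02518883 0.46191289 0.10976535]
```

>>> drive_tool(
  increments=[
    [[0, 0, 0, 0, 0, -0.2, 0], [0, -0.02, 0, 0, 0, 0, 0], [0, 0, 0, 0, 0, 0, 0], [0, 0, 0, 0, 0, 0, 0], [-0.1, 0, 0, 0, 0, 0, 0], [-0.1, 0, 0, 0, 0, 0, 0], [-0.1, 0, 0, 0, 0, 0, 0], [0, 0, 0, 0, 0, 0, 0]],
  ],
)

```text
t: 16.6
eef_pos: [0.5265, 0.2135, 0.035]
eef_rot: [0.703, 0.074, -0.076, -0.703]
wrist_force: [1.7, 0.8, -2.1]
width: 0.0315
```

Run:
```python
from h import *
plan(fix(-.003,0,.035),Rdown(np.radians(102.1))); print(sense()['ft_torque'])
```

```text
t 16.6 pos [0.5265 0.2135 0.035 ] loc [ 0.001  -0.0002  0.035 ] F [ 1.66  0.81 -2.12] w 0.0315
rotvec tool deg [ 0.01  0.02 -0.18] shift cm now-frame [ 0.4  -0.   -0.02] shift cm final-frame [ 0.4   0.   -0.02]
[-0.00553563 -0.43534844  0.13393573]
```

>>> drive_tool(
  increments=[
    [[-0.1, 0, 0, 0, 0, 0, 0], [-0.1, 0, 0, 0, 0, 0, 0], [-0.1, 0, 0, 0, 0, 0, 0], [-0.1, 0, 0, 0, 0, 0, 0], [-0.1, 0, 0, 0, 0, 0, 0], [0, 0, 0, 0, 0, 0, 0], [0, 0, 0, 0, 0, 0, 0], [0, 0, 0, 0, 0, 0, 0]],
  ],
  force=25,
)

```text
t: 17.6
eef_pos: [0.5212, 0.2125, 0.035]
eef_rot: [0.703, 0.073, -0.076, -0.703]
wrist_force: [1.4, -0.7, -0.7]
width: 0.031
```

Run:
```python
from h import *
plan(fix(-.003,0,.035),Rdown(np.radians(102.1))); print(sense()['ft_torque'])
im=camera('wrist');cv2.imwrite('pics/w6.png',im[:,:,::-1]); crop(cv2.imread('pics/w6.png'),260,0,380,60,6,'pics/w6a.png')
im=camera('side');cv2.imwrite('pics/s6.png',im[:,:,::-1]); crop(cv2.imread('pics/s6.png'),235,130,335,195,8,'pics/s6a.png')
im=camera('top');cv2.imwrite('pics/t6.png',im[:,:,::-1]); crop(cv2.imread('pics/t6.png'),200,250,260,325,8,'pics/t6a.png')
```

```text
t 17.6 pos [0.5212 0.2125 0.035 ] loc [ 0.0064 -0.0003  0.035 ] F [ 1.43 -0.74 -0.72] w 0.031
rotvec tool deg [ 0.    0.02 -0.23] shift cm now-frame [ 0.94 -0.01 -0.03] shift cm final-frame [ 0.94 -0.   -0.03]
[-0.06250938 -0.10812234  0.14940983]
```

View pics/w6a.png

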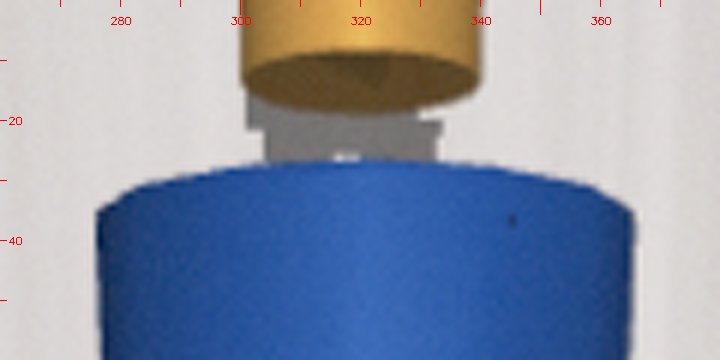

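View pics/s6a.png

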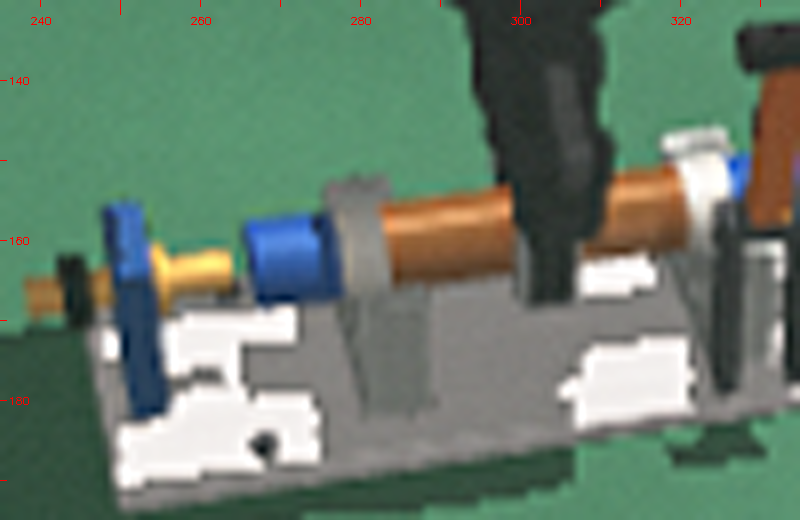

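View pics/t6a.png

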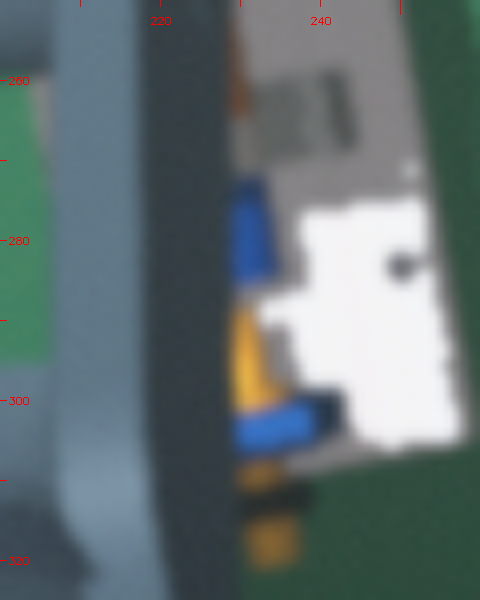

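Run:
```python
from h import *
c=calibration('wrist')
for p,z in [((320,8.5),.062),((320,18.7),.048),((320,13),.055),((320,26.8),.071),((277,35),.055)]: print(p,z,loc(unproj('wrist',p,z,c)).round(4))
```

```text
(320, 8.5) 0.062 [0.1126 0.0004 0.062 ]
(320, 18.7) 0.048 [0.1128 0.0004 0.048 ]
(320, 13) 0.055 [0.113  0.0004 0.055 ]
(320, 26.8) 0.071 [0.1053 0.0004 0.071 ]
(277, 35) 0.055 [0.1061 0.0157 0.055 ]
```

>>> drive_tool(
  increments=[
    [[-0.1, 0, 0, 0, 0, 0, 0], [-0.1, 0, 0, 0, 0, 0, 0], [-0.1, 0, 0, 0, 0, 0, 0], [-0.1, 0, 0, 0, 0, 0, 0], [-0.1, 0, 0, 0, 0, 0, 0], [0, 0, 0, 0, 0, 0, 0], [0, 0, 0, 0, 0, 0, 0], [0, 0, 0, 0, 0, 0, 0]],
  ],
)

```text
t: 18.75
eef_pos: [0.5164, 0.2114, 0.035]
eef_rot: [0.703, 0.073, -0.076, -0.703]
wrist_force: [0.4, -0.1, -0.4]
width: 0.0311
```

Run:
```python
from h import *
plan(fix(-.003,0,.035),Rdown(np.radians(102.1))); print(sense()['ft_torque'])
im=camera('wrist');cv2.imwrite('pics/w7.png',im[:,:,::-1]); crop(cv2.imread('pics/w7.png'),260,0,380,60,6,'pics/w7a.png')
```

```text
t 18.75 pos [0.5164 0.2114 0.035 ] loc [ 0.0113 -0.0003  0.035 ] F [ 0.45 -0.1  -0.44] w 0.0311
rotvec tool deg [-0.    0.02 -0.22] shift cm now-frame [ 1.43 -0.01 -0.03] shift cm final-frame [ 1.43 -0.   -0.03]
[-0.03058359 -0.09869753  0.11645055]
```

View pics/w7a.png

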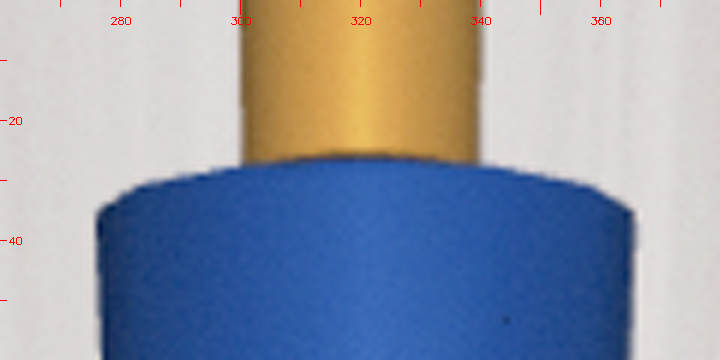

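Roughly 2 mm gap left. Creeping in ~0.7 mm per call.

>>> drive_tool(
  increments=[
    [[-0.04, 0, 0, 0, 0, 0, 0], [-0.03, 0, 0, 0, 0, 0, 0], [0, 0, 0, 0, 0, 0, 0], [0, 0, 0, 0, 0, 0, 0], [0, 0, 0, 0, 0, 0, 0], [0, 0, 0, 0, 0, 0, 0], [0, 0, 0, 0, 0, 0, 0], [0, 0, 0, 0, 0, 0, 0]],
  ],
)

```text
t: 19.8
eef_pos: [0.5158, 0.2113, 0.035]
eef_rot: [0.703, 0.073, -0.076, -0.703]
wrist_force: [1.8, 0.2, -2.8]
width: 0.031
```

>>> drive_tool(
  increments=[
    [[-0.04, 0, 0, 0, 0, 0, 0], [-0.03, 0, 0, 0, 0, 0, 0], [0, 0, 0, 0, 0, 0, 0], [0, 0, 0, 0, 0, 0, 0], [0, 0, 0, 0, 0, 0, 0], [0, 0, 0, 0, 0, 0, 0], [0, 0, 0, 0, 0, 0, 0], [0, 0, 0, 0, 0, 0, 0]],
  ],
)

```text
t: 20.8
eef_pos: [0.5151, 0.2112, 0.035]
eef_rot: [0.703, 0.073, -0.076, -0.703]
wrist_force: [0.6, -0.4, -0.1]
width: 0.0313
```

>>> drive_tool(
  increments=[
    [[-0.03, 0, 0, 0, 0, 0, 0], [-0.03, 0, 0, 0, 0, 0, 0], [0, 0, 0, 0, 0, 0, 0], [0, 0, 0, 0, 0, 0, 0], [0, 0, 0, 0, 0, 0, 0], [0, 0, 0, 0, 0, 0, 0], [0, 0, 0, 0, 0, 0, 0], [0, 0, 0, 0, 0, 0, 0]],
  ],
)

```text
t: 21.8
eef_pos: [0.5148, 0.211, 0.0351]
eef_rot: [0.703, 0.074, -0.076, -0.703]
wrist_force: [3.5, 0.5, -3.3]
width: 0.031
```

>>> drive_tool(
  increments=[
    [[-0.02, 0, 0, 0, 0, 0, 0], [0, 0, 0, 0, 0, 0, 0], [0, 0, 0, 0, 0, 0, 0], [0, 0, 0, 0, 0, 0, 0], [0, 0, 0, 0, 0, 0, 0], [0, 0, 0, 0, 0, 0, 0], [0, 0, 0, 0, 0, 0, 0], [0, 0, 0, 0, 0, 0, 0]],
  ],
)

```text
t: 22.8
eef_pos: [0.5148, 0.211, 0.0352]
eef_rot: [0.703, 0.074, -0.076, -0.703]
wrist_force: [5.1, 0.2, -4.5]
width: 0.031
```

Run:
```python
from h import *
F=[]
for i in range(3):
    F.append(sense()['wrist_force']); im=camera('wrist')
plan(fix(-.003,0,.035),Rdown(np.radians(102.1))); print(np.array(F).round(2),sense()['ft_torque'])
cv2.imwrite('pics/w8.png',im[:,:,::-1]); crop(cv2.imread('pics/w8.png'),260,0,380,60,6,'pics/w8a.png')
```

```text
t 22.95 pos [0.5149 0.211  0.0352] loc [ 0.0129 -0.0002  0.0352] F [ 5.96  0.56 -4.38] w 0.0313
rotvec tool deg [ 0.    0.01 -0.15] shift cm now-frame [ 1.59  0.02 -0.02] shift cm final-frame [ 1.59  0.02 -0.02]
[[ 5.07  0.17 -4.49]
 [ 4.97  0.14 -3.59]
 [ 4.81  0.84 -3.5 ]] [ 0.09472036 -0.84388743  0.09520557]
```

View pics/w8a.png

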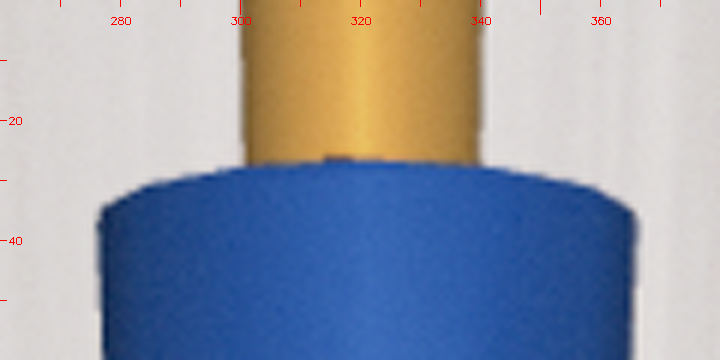

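>>> drive_tool(
  increments=[
    [[0, 0.03, 0, 0, 0, 0, 0], [0, 0, 0, 0, 0, 0, 0], [0, 0.02, 0, 0, 0, 0, 0], [0, 0, 0, 0, 0, 0, 0], [0, 0, 0, 0, 0, 0, 0], [0, 0, 0, 0, 0, 0, 0], [0, 0, 0, 0, 0, 0, 0], [0, 0, 0, 0, 0, 0, 0]],
  ],
)

```text
t: 23.95
eef_pos: [0.5149, 0.2111, 0.035]
eef_rot: [0.703, 0.074, -0.076, -0.703]
wrist_force: [4.2, 0.3, 4.7]
width: 0.0307
```

Run:
```python
from h import *
plan(fix(-.003,0,.035),Rdown(np.radians(102.1))); print(sense()['ft_torque'])
```

```text
t 23.95 pos [0.5149 0.2111 0.035 ] loc [ 0.0129 -0.0003  0.035 ] F [4.25 0.28 4.68] w 0.0307
rotvec tool deg [ 0.    0.02 -0.15] shift cm now-frame [ 1.59 -0.01 -0.03] shift cm final-frame [ 1.59 -0.   -0.03]
[ 0.04517046 -0.69136893  0.17820922]
```

>>> drive_tool(
  increments=[
    [[-0.02, 0, 0, 0, 0, 0, 0], [0, 0, 0, 0, 0, 0, 0], [0, 0, 0, 0, 0, 0, 0], [0, 0, 0, 0, 0, 0, 0], [0, 0, 0, 0, 0, 0, 0.4], [0, 0, 0, 0, 0, 0, 0.45], [0, 0, 0, 0, 0, 0, 0.6], [0, 0, 0, 0, 0, 0, 0.6]],
  ],
)

```text
t: 24.95
eef_pos: [0.5137, 0.2109, 0.0342]
eef_rot: [0.703, 0.073, -0.076, -0.703]
wrist_force: [-0.3, -0.1, -0.1]
width: 0.0514
```

Run:
```python
from h import *
plan(fix(-.003,0,.035),Rdown(np.radians(102.1))); print(sense()['ft_torque'])
im=camera('wrist')
cv2.imwrite('pics/w9.png',im[:,:,::-1]); crop(cv2.imread('pics/w9.png'),240,0,400,120,5,'pics/w9a.png')
```

```text
t 24.95 pos [0.5137 0.2109 0.0342] loc [ 0.0141 -0.0003  0.0342] F [-0.29 -0.07 -0.11] w 0.0514
rotvec tool deg [-0.    0.01 -0.27] shift cm now-frame [ 1.71 -0.09 -0.03] shift cm final-frame [ 1.71 -0.08 -0.03]
[-0.03463519  0.0117587  -0.00234192]
```

View pics/w9a.png

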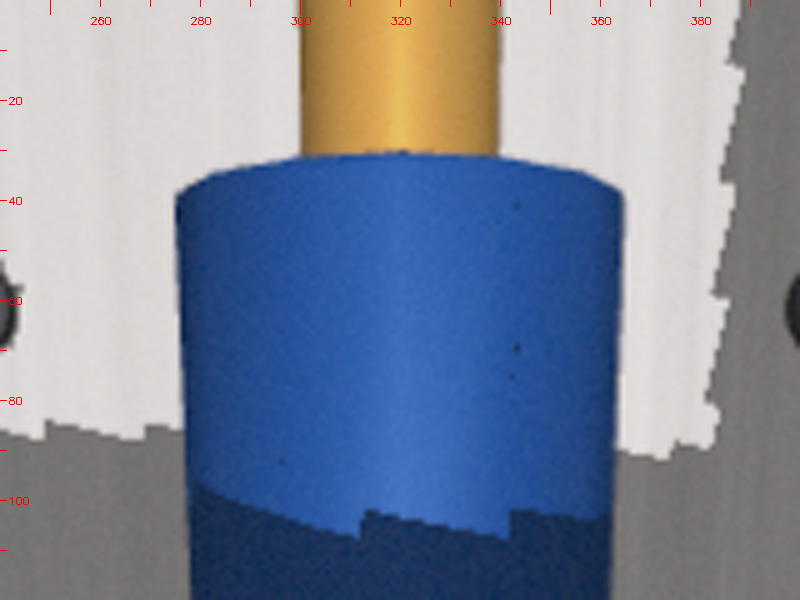

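>>> drive_tool(
  increments=[
    [[0, -0.3, 0, 0, 0, 0, 0.6], [0, -1, 0, 0, 0, 0, 0.6], [0, -2, 0, 0, 0, 0, 0.6], [0, -4, 0, 0, 0, 0, 0.6], [0, -5, 0, 0, 0, 0, 0.4], [0, -5, 0, 0, 0, 0, 0.2], [0, -3, 0, 0, 0, 0.3, 0], [0, -1, 0, 0, 0, 0, 0]],
  ],
)

```text
t: 26.0
eef_pos: [0.5162, 0.2114, 0.2507]
eef_rot: [0.703, 0.073, -0.076, -0.703]
wrist_force: [-0.3, -0.5, 1.0]
width: 0.0001
```

Run:
```python
from h import *
plan(fix(-.066,.104,.24),Rdown(np.radians(102.1)))
for n in ('top','side','wrist'):
    im=camera(n);cv2.imwrite(f'pics/{n}10.png',im[:,:,::-1])
crop(cv2.imread('pics/side10.png'),235,120,345,200,7,'pics/s10a.png')
```

```text
t 26.0 pos [0.5162 0.2114 0.2507] loc [ 0.0115 -0.0003  0.2507] F [-0.25 -0.46  0.99] w 0.0001
rotvec tool deg [ 0.01  0.02 -0.21] shift cm now-frame [  7.75   1.04 -10.43] shift cm final-frame [  7.75   1.07 -10.43]
```

View pics/s10a.png

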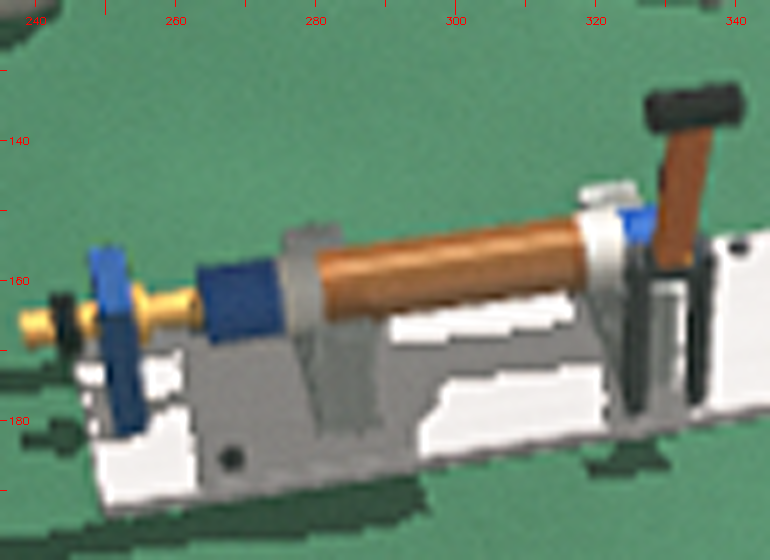

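View pics/wrist10.png

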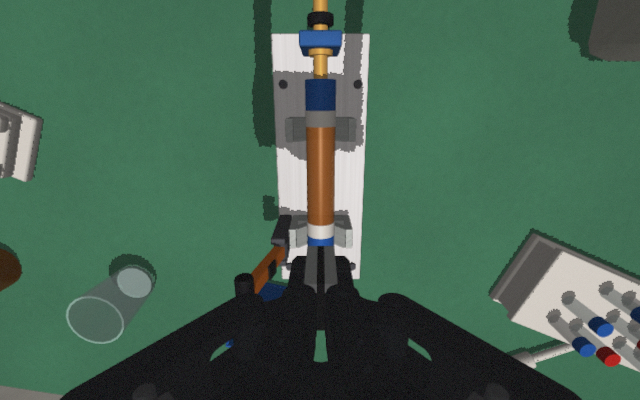

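>>> drive_tool(
  increments=[
    [[1.5, 0, -2, 0, 0, 0, 0], [1.5, 0, -2, 0, 0, 0, 0], [1.5, 0, -2, 0, 0, 0, 0], [1.5, 0, -2, 0, 0, 0, 0], [1.5, 0, -2, 0, 0, 0, 0], [0.2, 0, -1, 0, 0, 0, 0], [0, 2, 0, 0, 0, 0, 0], [0, 2, 0, 0, 0, 0, 0]],
  ],
)

```text
t: 27.15
eef_pos: [0.6121, 0.12, 0.205]
eef_rot: [0.703, 0.071, -0.078, -0.703]
wrist_force: [0.1, 0.2, 0.1]
width: -0.0001
```

>>> drive_tool(
  increments=[
    [[0, 2, 0, 0, 0, 0, 0], [0, 2, 0, 0, 0, 0, 0], [0, 1.8, 0, 0, 0, 0, 0], [0, 0, 0, 0, 0, 0, 0], [0, 0, 0.5, 0, 0, 0, 0], [0, 0, 0.3, 0, 0, 0, 0], [0, 0, 0, 0, 0, 0, 0], [0, 0, 0, 0, 0, 0, 0]],
  ],
)

```text
t: 28.15
eef_pos: [0.6111, 0.1274, 0.1493]
eef_rot: [0.704, 0.072, -0.077, -0.703]
wrist_force: [0.1, 0.6, 0.1]
width: 0.0004
```

Run:
```python
from h import *
plan(fix(-.066,.0835,.15),Rdown(np.radians(102.1)))
for n in ('side',):
    im=camera(n);cv2.imwrite(f'pics/{n}11.png',im[:,:,::-1])
crop(cv2.imread('pics/side11.png'),270,80,370,190,6,'pics/s11a.png')
```

```text
t 28.15 pos [0.6111 0.1274 0.1493] loc [-0.0637  0.1017  0.1493] F [0.11 0.64 0.06] w 0.0004
rotvec tool deg [ 0.01  0.02 -0.45] shift cm now-frame [ 0.23 -0.07  1.82] shift cm final-frame [ 0.23 -0.07  1.82]
```

View pics/s11a.png

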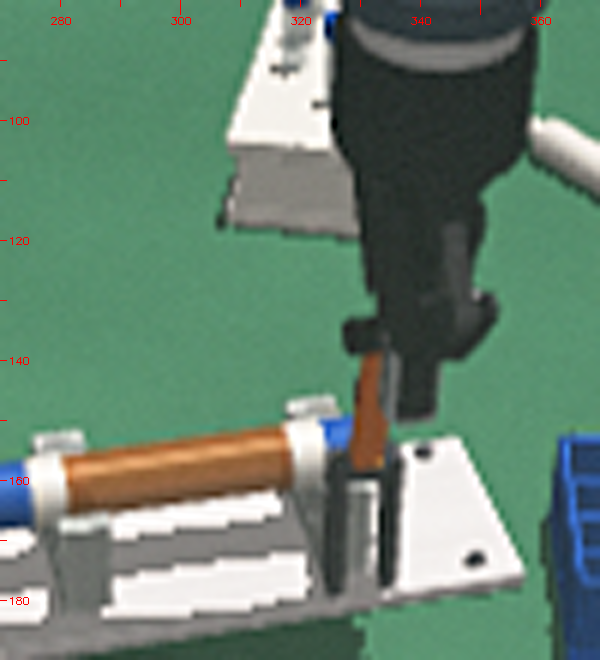

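Run:
```python
from h import *
print(proj('side',[sense()['eef_pos'],fix(-.066,.1017,.149),fix(-.066,.064,.165),fix(-.066,.044,.079)]))
```

```text
[[337.71990108 148.58910342]
 [338.63676301 148.51768334]
 [334.82385343 134.67373749]
 [331.22403043 156.94725447]]
```

>>> drive_tool(
  increments=[
    [[0.2, 0, 0.5, 0, 0, 0, 0], [0, 0, 0.5, 0, 0, 0, 0], [0, 0, 0.6, 0, 0, 0, 0], [0, 0, 0.7, 0, 0, 0, 0], [0, 0, 0.8, 0, 0, 0, 0], [0, 0, 0.8, 0, 0, 0, 0], [0, 0, 0.8, 0, 0, 0, 0], [0, 0, 0.8, 0, 0, 0, 0]],
  ],
)

```text
t: 29.2
eef_pos: [0.601, 0.1822, 0.1485]
eef_rot: [0.703, 0.071, -0.078, -0.703]
wrist_force: [1.3, -1.4, -1.9]
width: -0.0001
```

Run:
```python
from h import *
plan(fix(-.066,.005,.14),Rdown(np.radians(102.1)))
for n in ('side',):
    im=camera(n);cv2.imwrite(f'pics/{n}12.png',im[:,:,::-1])
crop(cv2.imread('pics/side12.png'),270,80,370,190,6,'pics/s12a.png')
```

```text
t 29.2 pos [0.601  0.1822 0.1485] loc [-0.0653  0.0461  0.1485] F [ 1.3  -1.44 -1.92] w -0.0001
rotvec tool deg [-0.    0.02 -0.52] shift cm now-frame [0.08 0.85 4.11] shift cm final-frame [0.07 0.85 4.11]
```

View pics/s12a.png

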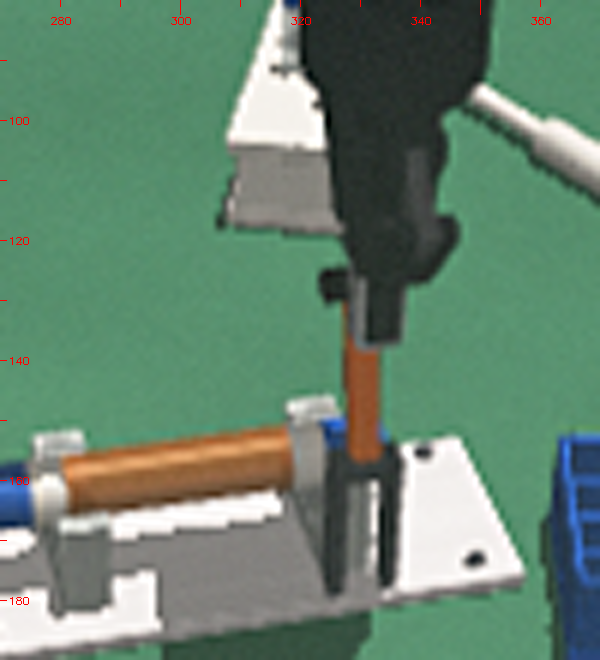

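>>> drive_tool(
  increments=[
    [[0, 0, 0.6, 0, 0, 0, 0], [0, 0, 0.6, 0, 0, 0, 0], [0, 0, 0.6, 0, 0, 0, 0], [0, 0, 0.6, 0, 0, 0, 0], [0, 0, 0.6, 0, 0, 0, 0], [0, 0, 0.6, 0, 0, 0, 0], [0, 0, 0.4, 0, 0, 0, 0], [0, 0, 0, 0, 0, 0, 0]],
  ],
)

```text
t: 30.25
eef_pos: [0.5928, 0.2213, 0.1491]
eef_rot: [0.703, 0.072, -0.078, -0.703]
wrist_force: [-0.1, -0.1, 0.2]
width: -0.0002
```

Run:
```python
from h import *
plan(fix(-.066,.005,.14),Rdown(np.radians(102.1)))
for n in ('side',):
    im=camera(n);cv2.imwrite(f'pics/{n}13.png',im[:,:,::-1])
crop(cv2.imread('pics/side13.png'),270,80,370,190,6,'pics/s13a.png')
```

```text
t 30.25 pos [0.5928 0.2213 0.1491] loc [-0.0655  0.006   0.1491] F [-0.13 -0.05  0.21] w -0.0002
rotvec tool deg [-0.03  0.05 -0.48] shift cm now-frame [0.06 0.91 0.1 ] shift cm final-frame [0.05 0.91 0.1 ]
```

View pics/s13a.png

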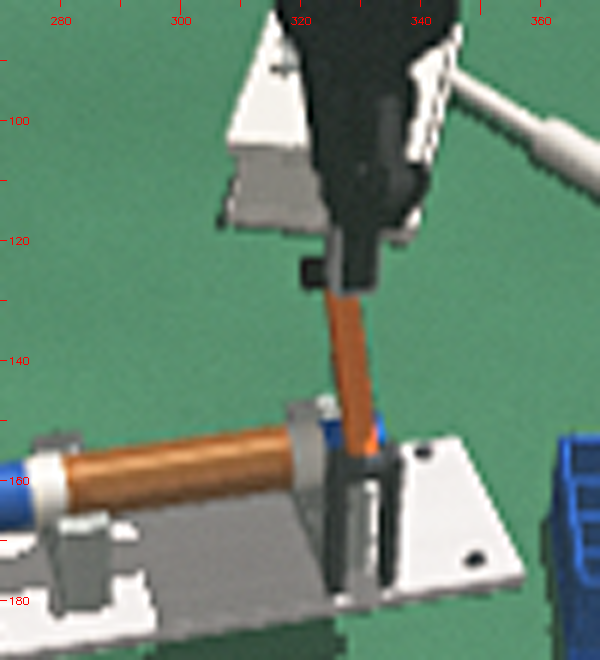

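>>> drive_tool(
  increments=[
    [[0, -0.7, -0.4, 0, 0, 0, 0], [0, -1.3, 0, 0, 0, 0.4, 0], [0, 0, 1, 0, 0, 0, 0], [0, 0, 1.2, 0, 0, 0, 0], [0, 0, 1.2, 0, 0, 0, 0], [0, 0.5, 0, 0, 0, 0, 0], [0, 0.5, 0, 0, 0, 0, 0], [0, 0, 0, 0, 0, 0, 0]],
  ],
)

```text
t: 31.3
eef_pos: [0.5861, 0.2496, 0.1578]
eef_rot: [0.704, 0.068, -0.081, -0.702]
wrist_force: [0.1, -0.4, -0.3]
width: -0.0002
```

>>> drive_tool(
  increments=[
    [[0, 0.7, 0.2, 0, 0, 0, 0], [0, 0.7, 0.3, 0, 0, 0, 0], [0, 0.7, 0.3, 0, 0, 0, 0], [0, 0.7, 0.3, 0, 0, 0, 0], [0, 0.7, 0.3, 0, 0, 0, 0], [0, 0.6, 0.2, 0, 0, 0, 0], [0, 0.6, 0.2, 0, 0, 0, 0], [0, 0, 0, 0, 0, 0, 0]],
  ],
)

```text
t: 32.3
eef_pos: [0.5808, 0.2781, 0.1155]
eef_rot: [-0.698, -0.071, 0.08, 0.708]
wrist_force: [-10.5, 32.9, 16.0]
width: -0.0001
```

Run:
```python
from h import *
plan(fix(-.066,-.044,.09),Rdown(np.radians(102.1)))
for n in ('side',):
    im=camera(n);cv2.imwrite(f'pics/{n}14.png',im[:,:,::-1])
crop(cv2.imread('pics/side14.png'),250,80,370,190,6,'pics/s14a.png')
```

```text
t 32.3 pos [0.5808 0.2781 0.1155] loc [-0.0657 -0.052   0.1155] F [-10.54  32.93  15.98] w -0.0001
rotvec tool deg [-0.89  0.17 -0.59] shift cm now-frame [ 0.06  2.53 -0.84] shift cm final-frame [ 0.03  2.55 -0.8 ]
```

View pics/s14a.png

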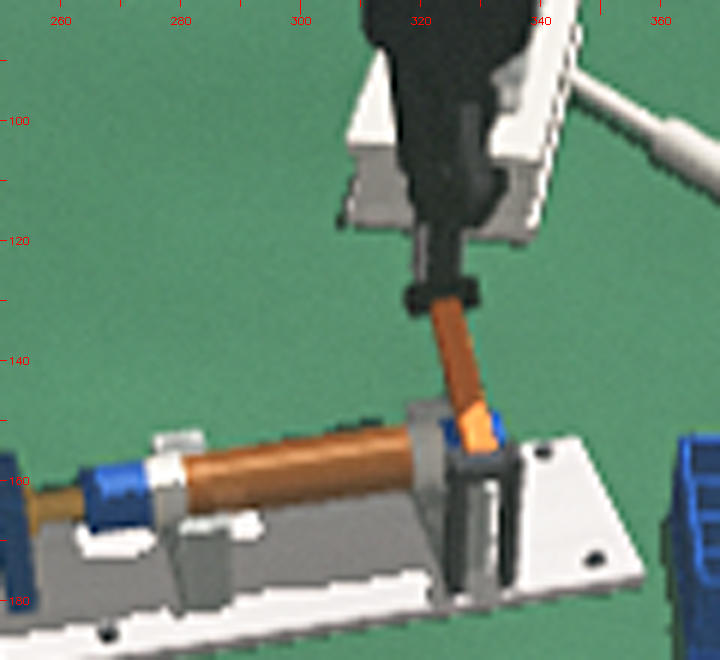

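>>> drive_tool(
  increments=[
    [[0, 0, 0.7, 0, 0, 0, 0], [0, 0, 0.7, 0, 0, 0, 0], [0, -0.5, 0.4, 0, 0, 0, 0], [0, -1.5, 0, 0, 0, 0, 0], [0, -1.5, 0, 0, 0, 0, 0], [0, -1.5, 0, 0, 0, 0, 0], [0, 0, 0, 0, 0, 0, 0], [0, 0, 0, 0, 0, 0, 0]],
  ],
)

```text
t: 33.35
eef_pos: [0.579, 0.285, 0.1617]
eef_rot: [0.704, 0.069, -0.08, -0.703]
wrist_force: [0.6, 0.2, 0.3]
width: 0.0001
```

Run:
```python
from h import *
plan(fix(-.066,-.044,.09),Rdown(np.radians(102.1)))
for n in ('side','wrist'):
    im=camera(n);cv2.imwrite(f'pics/{n}15.png',im[:,:,::-1])
crop(cv2.imread('pics/side15.png'),240,80,370,190,6,'pics/s15a.png')
for a in (25,30,35,40,45):
    t=np.radians(a); print(a,proj('side',[fix(-.066,.044-.088*np.cos(t),.079+.088*np.sin(t))]))
```

```text
t 33.35 pos [0.579  0.285  0.1617] loc [-0.0653 -0.0591  0.1617] F [0.57 0.18 0.32] w 0.0001
rotvec tool deg [ 0.    0.   -0.91] shift cm now-frame [ 0.18  7.17 -1.51] shift cm final-frame [ 0.07  7.17 -1.51]
25 [[324.18020707 129.22615588]]
30 [[324.5820879  127.85777055]]
35 [[325.03929841 126.68934178]]
40 [[325.54963795 125.73353677]]
45 [[326.1104151  125.00197656]]
```

View pics/s15a.png

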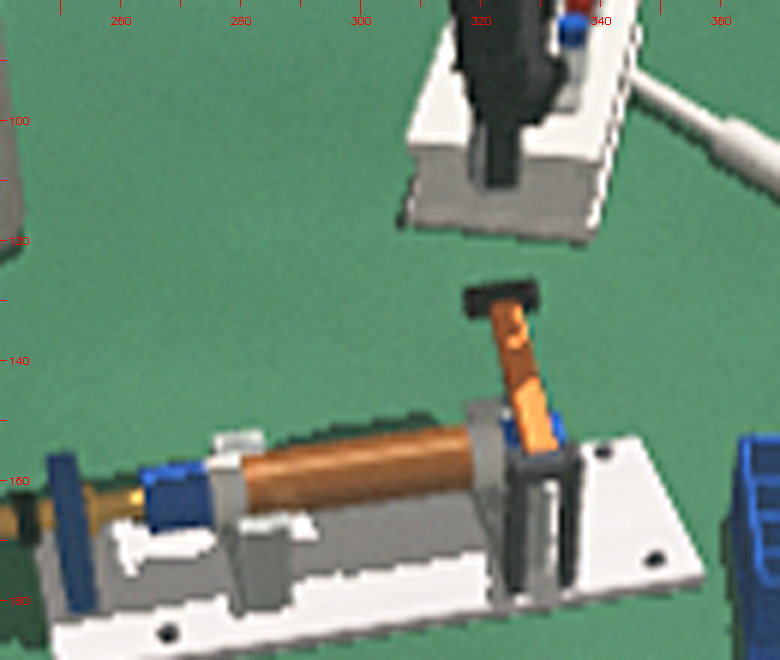

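View pics/wrist15.png

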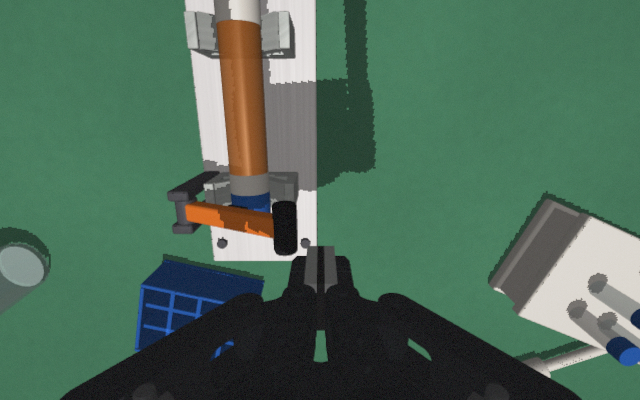

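Run:
```python
from h import *
for a in (15,20,25,30,35,40,45):
    t=np.radians(a); print(a,proj('wrist',[fix(-.066,.044-.088*np.cos(t),.079+.088*np.sin(t))]),.044-.088*np.cos(t),.079+.088*np.sin(t))
```

```text
15 [[294.99210823 220.4956553 ]] -0.041001472713438014 0.10177607596902183
20 [[290.73802639 224.28156922]] -0.038692950629159936 0.10909777261265885
25 [[285.26668959 228.19764034]] -0.03575508525922519 0.11619040703318155
30 [[278.51643307 232.21136489]] -0.03221023553303061 0.123
35 [[270.44154153 236.28197303]] -0.028085379897431276 0.12947472639889204
40 [[261.01843496 240.35991966]] -0.02341191099447007 0.13556530965241545
45 [[250.25234086 244.38679369]] -0.018225396744416186 0.14122539674441617
```

>>> drive_tool(
  increments=[
    [[0, 0, -1, 0, 0, 0.5, 0], [0, 0, -1.5, 0, 0, 0.4, 0], [0, 0.5, 0, 0, 0, 0, 0], [0, 1, 0, 0, 0, 0, 0], [0, 1, 0, 0, 0, 0, 0], [0, 0.7, 0, 0, 0, 0, 0], [0, 0, 0, 0, 0, 0, 0], [0, 0, 0, 0, 0, 0, 0]],
  ],
)

```text
t: 34.45
eef_pos: [0.5835, 0.2608, 0.1301]
eef_rot: [0.704, 0.064, -0.086, -0.702]
wrist_force: [-1.4, -0.3, 0.2]
width: 0.0003
```

Run:
```python
from h import *
plan(fix(-.066,-.034,.095),Rdown(np.radians(102.1)))
```

```text
t 34.45 pos [0.5835 0.2608 0.1301] loc [-0.0647 -0.0345  0.1301] F [-1.36 -0.3   0.2 ] w 0.0003
rotvec tool deg [-0.    0.03 -1.78] shift cm now-frame [ 0.24  3.5  -0.05] shift cm final-frame [ 0.13  3.51 -0.05]
```

>>> drive_tool(
  increments=[
    [[0.1, 0.2, 0, 0, 0, -0.9, 0], [0, 0.3, 0, 0, 0, -0.9, 0], [0, 0.3, 0, 0, 0, 0, 0], [0, 0.3, 0, 0, 0, 0, 0], [0, 0.3, 0, 0, 0, 0, 0], [0, 0.3, 0, 0, 0, 0, 0], [0, 0.3, 0, 0, 0, 0, 0], [0, 0, 0, 0, 0, 0, 0]],
  ],
)

```text
t: 35.45
eef_pos: [0.584, 0.2604, 0.1093]
eef_rot: [0.703, 0.074, -0.075, -0.703]
wrist_force: [0.2, 0.3, 0.2]
width: -0.0001
```

Run:
```python
from h import *
plan(fix(-.066,-.034,.095),Rdown(np.radians(102.1)))
```

```text
t 35.45 pos [0.584  0.2604 0.1093] loc [-0.0651 -0.034   0.1093] F [0.19 0.3  0.19] w -0.0001
rotvec tool deg [ 0.02  0.01 -0.05] shift cm now-frame [ 0.1   1.43 -0.  ] shift cm final-frame [ 0.09  1.43 -0.  ]
```

>>> drive_tool(
  increments=[
    [[0, 0.2, 0, 0, 0, 0, 0], [0, 0.2, 0, 0, 0, 0, 0], [0, 0.2, 0, 0, 0, 0, 0], [0, 0.2, 0, 0, 0, 0, 0], [0, 0.2, 0, 0, 0, 0, 0], [0, 0.1, 0, 0, 0, 0, 0], [0, 0, 0, 0, 0, 0, 0], [0, 0, 0, 0, 0, 0, 0]],
  ],
)

```text
t: 36.45
eef_pos: [0.5841, 0.2606, 0.0987]
eef_rot: [0.703, 0.074, -0.075, -0.703]
wrist_force: [0.7, -0.3, -0.3]
width: -0.0001
```

Run:
```python
from h import *
plan(fix(-.066,-.034,.095),Rdown(np.radians(102.1)))
for n in ('side',):
    im=camera(n);cv2.imwrite(f'pics/{n}16.png',im[:,:,::-1])
crop(cv2.imread('pics/side16.png'),240,80,370,190,6,'pics/s16a.png')
for a in (0,5,10,15,20,25):
    t=np.radians(a); print(a,proj('side',[fix(-.066,.044-.088*np.cos(t),.079+.088*np.sin(t))]))
```

```text
t 36.45 pos [0.5841 0.2606 0.0987] loc [-0.0652 -0.0342  0.0987] F [ 0.67 -0.29 -0.27] w -0.0001
rotvec tool deg [ 0.01  0.02 -0.02] shift cm now-frame [ 0.08  0.37 -0.02] shift cm final-frame [ 0.08  0.37 -0.02]
0 [[323.0464936  138.57281586]]
5 [[323.15416612 136.41922701]]
10 [[323.32168592 134.39246745]]
15 [[323.54892305 132.50799337]]
20 [[323.83538864 130.78096989]]
25 [[324.18020707 129.22615588]]
```

View pics/s16a.png

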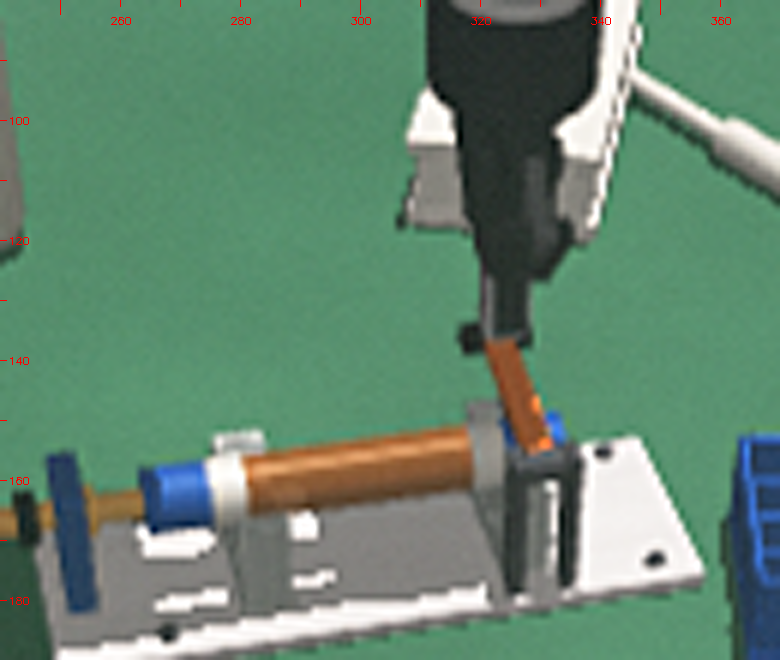

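>>> drive_tool(
  increments=[
    [[0, -0.8, 0, 0, 0, 0, 0], [0, -0.7, 0, 0, 0, 0, 0], [0.1, 0, -1.1, 0, 0, 0, 0], [0, 0, -1.2, 0, 0, 0, 0], [0, 0, -1.1, 0, 0, 0, 0], [0, 0.5, 0, 0, 0, 0, 0], [0, 0.9, 0, 0, 0, 0, 0], [0, 0.4, 0, 0, 0, 0, 0]],
  ],
)

```text
t: 37.5
eef_pos: [0.5915, 0.2279, 0.0945]
eef_rot: [-0.703, -0.074, 0.075, 0.703]
wrist_force: [-0.6, 0.2, 0.7]
width: 0.0
```

Run:
```python
from h import *
plan(fix(-.066,0,.085),Rdown(np.radians(102.1)))
```

```text
t 37.5 pos [0.5915 0.2279 0.0945] loc [-0.0656 -0.0006  0.0945] F [-0.6   0.17  0.72] w 0.0
rotvec tool deg [-0.01  0.03 -0.11] shift cm now-frame [ 0.05  0.95 -0.06] shift cm final-frame [ 0.04  0.95 -0.06]
```

>>> drive_tool(
  increments=[
    [[0, 0.1, 0, 0, 0, 0, 0], [0, 0.1, 0, 0, 0, 0, 0], [0, 0.1, 0, 0, 0, 0, 0], [0, 0.1, 0, 0, 0, 0, 0], [0, 0.1, 0, 0, 0, 0, 0], [0, 0.1, 0, 0, 0, 0, 0], [0, 0, 0, 0, 0, 0, 0], [0, 0, 0, 0, 0, 0, 0]],
  ],
)

```text
t: 38.5
eef_pos: [0.5925, 0.2278, 0.09]
eef_rot: [-0.703, -0.075, 0.074, 0.703]
wrist_force: [-0.1, 0.7, 2.3]
width: -0.0
```

>>> drive_tool(
  increments=[
    [[0, 0.05, 0, 0, 0, 0, 0], [0, 0.05, 0, 0, 0, 0, 0], [0, 0, 0, 0, 0, 0, 0], [0, 0, 0, 0, 0, 0, 0], [0, 0, 0, 0, 0, 0, 0], [0, 0, 0, 0, 0, 0, 0], [0, 0, 0, 0, 0, 0, 0], [0, 0, 0, 0, 0, 0, 0]],
  ],
)

```text
t: 39.5
eef_pos: [0.5924, 0.2277, 0.0888]
eef_rot: [0.703, 0.075, -0.075, -0.703]
wrist_force: [1.1, 0.4, 1.4]
width: -0.0003
```

>>> drive_tool(
  increments=[
    [[0, 0.05, 0, 0, 0, 0, 0], [0, 0.05, 0, 0, 0, 0, 0], [0, 0, 0, 0, 0, 0, 0], [0, 0.05, 0, 0, 0, 0, 0], [0, 0, 0, 0, 0, 0, 0], [0, 0, 0, 0, 0, 0, 0], [0, 0, 0, 0, 0, 0, 0], [0, 0, 0, 0, 0, 0, 0]],
  ],
)

```text
t: 40.5
eef_pos: [0.5922, 0.2277, 0.0872]
eef_rot: [0.703, 0.075, -0.075, -0.703]
wrist_force: [0.8, 0.6, 1.9]
width: 0.0003
```

>>> drive_tool(
  increments=[
    [[0, 0.05, 0, 0, 0, 0, 0], [0, 0.03, 0, 0, 0, 0, 0], [0, 0, 0, 0, 0, 0, 0], [0, 0, 0, 0, 0, 0, 0], [0, 0, 0, 0, 0, 0, 0], [0, 0, 0, 0, 0, 0, 0], [0, 0, 0, 0, 0, 0, 0], [0, 0, 0, 0, 0, 0, 0]],
  ],
)

```text
t: 41.5
eef_pos: [0.5923, 0.2277, 0.0865]
eef_rot: [0.703, 0.075, -0.075, -0.703]
wrist_force: [-0.4, 0.6, 1.3]
width: 0.0001
```

>>> drive_tool(
  increments=[
    [[0, 0.05, 0, 0, 0, 0, 0], [0, 0.02, 0, 0, 0, 0, 0], [0, 0, 0, 0, 0, 0, 0], [0, 0, 0, 0, 0, 0, 0], [0, 0, 0, 0, 0, 0, 0], [0, 0, 0, 0, 0, 0, 0], [0, 0, 0, 0, 0, 0, 0], [0, 0, 0, 0, 0, 0, 0]],
  ],
)

```text
t: 42.5
eef_pos: [0.5923, 0.2277, 0.0858]
eef_rot: [0.703, 0.075, -0.075, -0.703]
wrist_force: [-1.0, 1.4, -0.0]
width: 0.0001
```

>>> drive_tool(
  increments=[
    [[0, 0.05, 0, 0, 0, 0, 0], [0, 0, 0, 0, 0, 0, 0], [0, 0, 0, 0, 0, 0, 0], [0, 0, 0, 0, 0, 0, 0], [0, 0, 0, 0, 0, 0, 0], [0, 0, 0, 0, 0, 0, 0], [0, 0, 0, 0, 0, 0, 0], [0, 0, 0, 0, 0, 0, 0]],
  ],
)

```text
t: 43.5
eef_pos: [0.5923, 0.2277, 0.0853]
eef_rot: [0.703, 0.075, -0.075, -0.703]
wrist_force: [-0.6, 0.7, 1.2]
width: -0.0002
```

>>> drive_tool(
  increments=[
    [[0, 0.05, 0, 0, 0, 0, 0], [0, 0, 0, 0, 0, 0, 0], [0, 0, 0, 0, 0, 0, 0], [0, 0, 0, 0, 0, 0, 0], [0, 0, 0, 0, 0, 0, 0], [0, 0, 0, 0, 0, 0, 0], [0, 0, 0, 0, 0, 0, 0], [0, 0, 0, 0, 0, 0, 0]],
  ],
)

```text
t: 44.5
eef_pos: [0.5924, 0.2277, 0.085]
eef_rot: [0.703, 0.075, -0.075, -0.703]
wrist_force: [-1.1, 0.4, 4.6]
width: 0.0004
```

Run:
```python
from h import *
plan(fix(-.066,0,.085),Rdown(np.radians(102.1)))
for n in ('side','wrist'):
    im=camera(n);cv2.imwrite(f'pics/{n}17.png',im[:,:,::-1])
crop(cv2.imread('pics/side17.png'),240,80,370,190,6,'pics/s17a.png')
```

```text
t 44.5 pos [0.5924 0.2277 0.085 ] loc [-0.0664 -0.0003  0.085 ] F [-1.12  0.4   4.58] w 0.0004
rotvec tool deg [0.   0.02 0.01] shift cm now-frame [-0.04 -0.   -0.03] shift cm final-frame [-0.04 -0.   -0.03]
```

View pics/s17a.png

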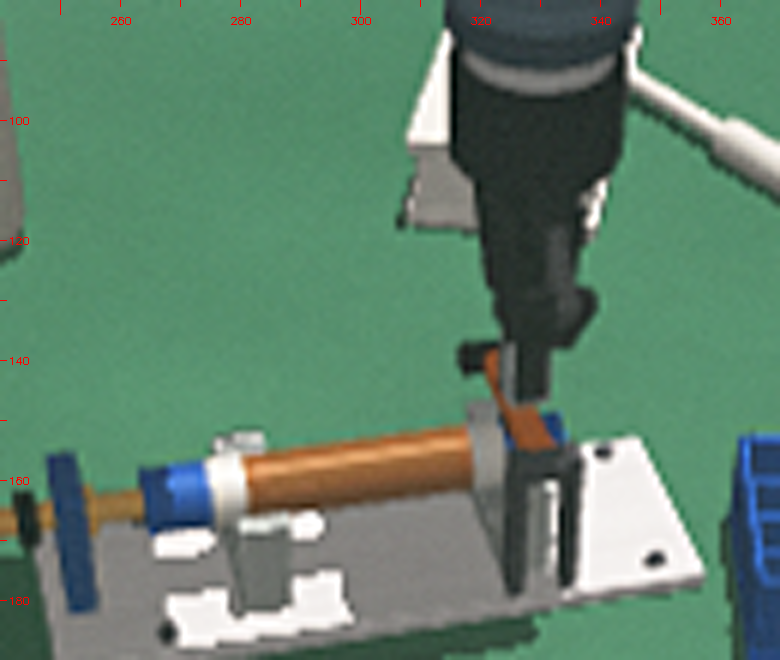

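View pics/wrist17.png

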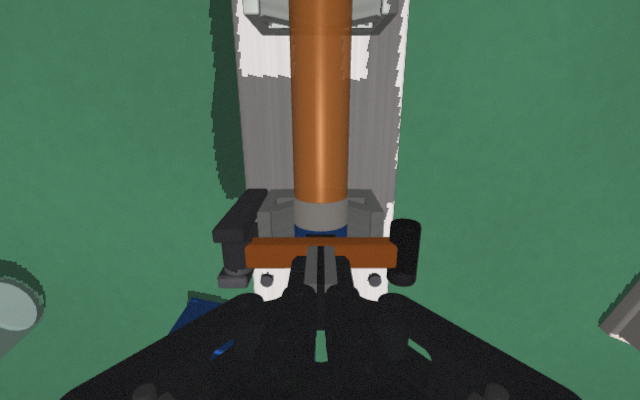

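>>> drive_tool(
  increments=[
    [[0, 0.03, 0, 0, 0, 0, 0], [0, 0, 0, 0, 0, 0, 0], [0, 0, 0, 0, 0, 0, 0], [0, 0, 0, 0, 0, 0, 0], [0, 0, 0, 0, 0, 0, 0], [0, 0, 0, 0, 0, 0, 0], [0, 0, 0, 0, 0, 0, 0], [0, 0, 0, 0, 0, 0, 0]],
  ],
)

```text
t: 45.6
eef_pos: [0.5924, 0.2277, 0.0849]
eef_rot: [0.703, 0.075, -0.075, -0.703]
wrist_force: [-3.2, 0.0, 6.4]
width: 0.0002
```

>>> drive_tool(
  increments=[
    [[-0.02, 0.03, 0, 0, 0, 0, 0], [0, 0, 0, 0, 0, 0, 0], [0, 0, 0, 0, 0, 0, 0], [0, 0, 0, 0, 0, 0, 0], [0, 0, 0, 0, 0, 0, 0], [0, 0, 0, 0, 0, 0, 0], [0, 0, 0, 0, 0, 0, 0], [0, 0, 0, 0, 0, 0, 0]],
  ],
)

```text
t: 46.6
eef_pos: [0.5924, 0.2278, 0.0849]
eef_rot: [-0.703, -0.075, 0.074, 0.703]
wrist_force: [-2.8, 0.3, 7.3]
width: 0.0005
```

Run:
```python
from h import *
F=[]
for i in range(4): F.append(sense()['wrist_force'].round(1)); camera('side')
print(F)
```

```text
[array([-2.8,  0.3,  7.3]), array([-2.3,  0.8,  7.4]), array([-2.8,  0.3,  6.8]), array([-3.2,  0.6,  7.4])]
```

>>> drive_tool(
  increments=[
    [[0, 0.03, 0, 0, 0, 0, 0], [0, 0, 0, 0, 0, 0, 0], [0, 0, 0, 0, 0, 0, 0], [0, 0, 0, 0, 0, 0, 0], [0, 0, 0, 0, 0, 0, 0], [0, 0, 0, 0, 0, 0, 0], [0, 0, 0, 0, 0, 0, 0], [0, 0, 0, 0, 0, 0, 0]],
  ],
)

```text
t: 47.8
eef_pos: [0.5924, 0.2278, 0.0848]
eef_rot: [0.703, 0.075, -0.074, -0.703]
wrist_force: [-4.3, -0.4, 8.5]
width: -0.0002
```

Run:
```python
from h import *
F=[]
for i in range(4): F.append(sense()['wrist_force'].round(1)); camera('side')
print(F)
```

```text
[array([-4.3, -0.4,  8.5]), array([-2.6,  0.7,  8.8]), array([-2.5, -0.3,  8.8]), array([-3.3,  0.7,  8.8])]
```

>>> drive_tool(
  increments=[
    [[0, -0.1, 0, 0, 0, 0, 0], [0, -0.4, 0, 0, 0, 0, 0], [0, -1, 0, 0, 0, 0, 0], [0, -3, 0, 0, 0, 0, 0], [0, -4, 0, 0, 0, 0, 0], [0, -4, 0, 0, 0, 0, 0], [-3, -2, 0, 0, 0, 0, 0], [0, 0, 0, 0, 0, 0, 0]],
  ],
)

```text
t: 49.0
eef_pos: [0.5629, 0.2215, 0.2318]
eef_rot: [-0.703, -0.076, 0.073, 0.703]
wrist_force: [-0.3, 0.4, -1.0]
width: -0.0002
```

Run:
```python
from h import *
plan(fix(-.066,0,.085),Rdown(np.radians(102.1)))
c=calibration('wrist')
for n in ('wrist','side','top'):
    im=camera(n);cv2.imwrite(f'pics/{n}18.png',im[:,:,::-1])
crop(cv2.imread('pics/side18.png'),235,110,365,200,6,'pics/s18a.png')
crop(cv2.imread('pics/wrist18.png'),260,20,390,150,5,'pics/w18a.png')
for a in (-5,0,5): 
    t=np.radians(a);p=fix(-.066,.044-.088*np.cos(t),.079+.088*np.sin(t)); print(a,proj('wrist',[p],c),proj('side',[p]))
```

```text
t 49.0 pos [0.5629 0.2215 0.2318] loc [-0.0363 -0.0004  0.2318] F [-0.26  0.38 -0.98] w -0.0002
rotvec tool deg [0.01 0.03 0.23] shift cm now-frame [ 2.91 14.69 -0.04] shift cm final-frame [ 2.97 14.68 -0.04]
-5 [[362.38367793 208.98182799]] [[322.99846623 140.83758422]]
0 [[363.68915427 211.51376074]] [[323.0464936  138.57281586]]
5 [[364.38103816 214.16530969]] [[323.15416612 136.41922701]]
```

View pics/s18a.png

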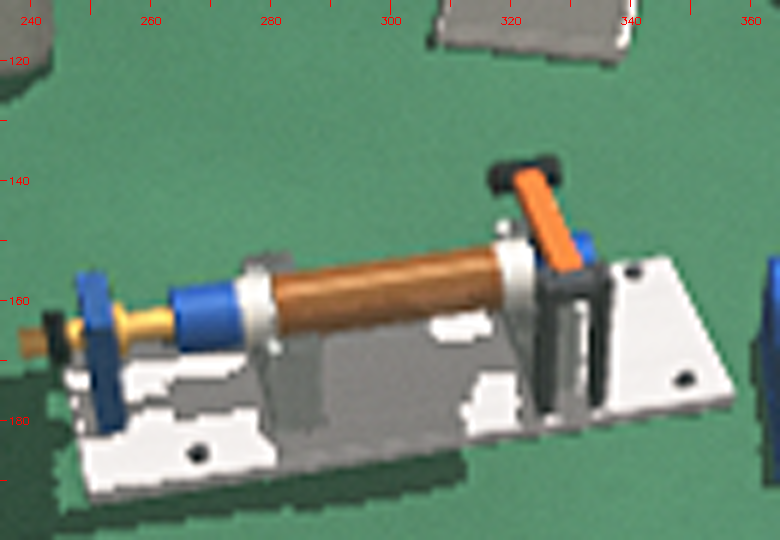

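View pics/wrist18.png

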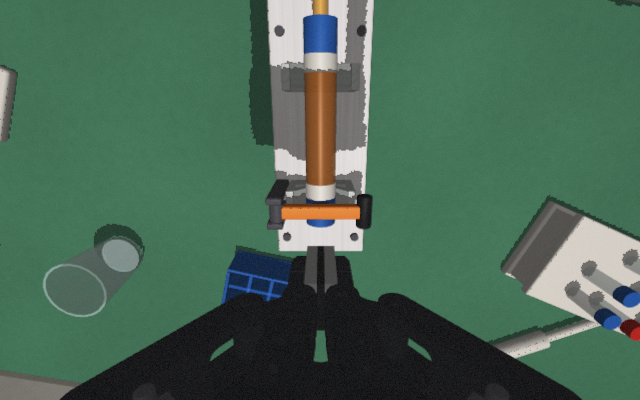

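View pics/w18a.png

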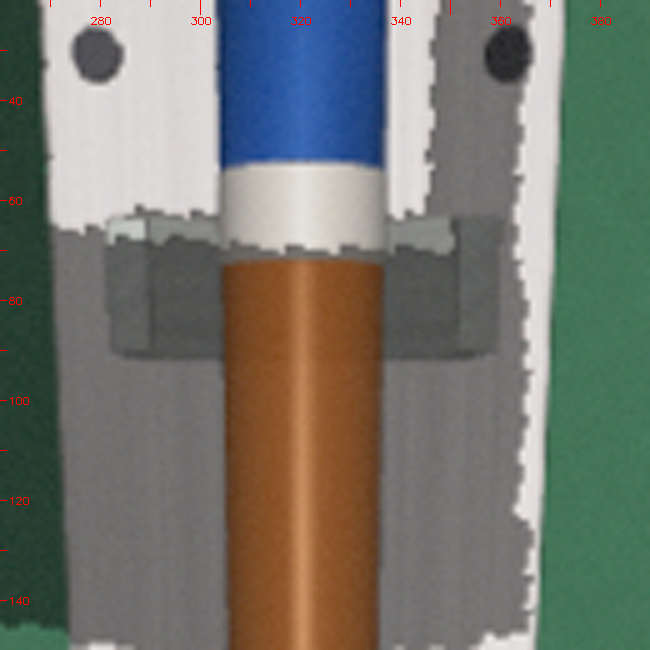

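View pics/top18.png

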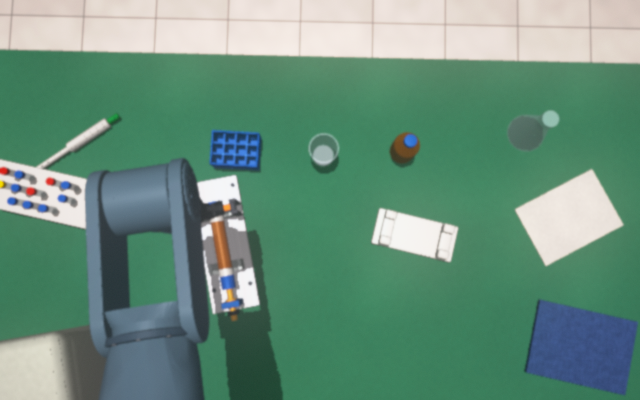

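>>> drive_tool(
  increments=[
    [[-1, 0, 0, 0, 0, 0, 0], [-2, 0, 0, 0, 0, 0, 0], [-2, 1, 0, 0, 0, 0, 0], [0, 3, 0, 0, 0, 0, 0], [0, 3, 0, 0, 0, 0, 0], [0, 1, 0, 0, 0, 0, 0], [0, 0, 0, 0, 0, 0, 0], [0, 0, 0, 0, 0, 0, 0]],
  ],
)

```text
t: 50.15
eef_pos: [0.5147, 0.211, 0.1501]
eef_rot: [-0.703, -0.075, 0.074, 0.703]
wrist_force: [-0.1, 0.2, 0.2]
width: -0.0001
```

Run:
```python
from h import *
plan(fix(-.066,0,.085),Rdown(np.radians(102.1)))
c=calibration('wrist')
im=camera('wrist');cv2.imwrite(f'pics/wrist19.png',im[:,:,::-1])
crop(cv2.imread('pics/wrist19.png'),260,0,380,90,6,'pics/w19a.png')
print(proj('wrist',[fix(.1129,0,.062),fix(.1129,0,.071)],c))
```

```text
t 50.15 pos [0.5147 0.211  0.1501] loc [ 0.013  -0.0003  0.1501] F [-0.07  0.18  0.18] w -0.0001
rotvec tool deg [0.   0.02 0.1 ] shift cm now-frame [ 7.89  6.52 -0.03] shift cm final-frame [ 7.9   6.51 -0.03]
[[320.75247688  66.50813241]
 [320.77068314  65.07305397]]
```

View pics/w19a.png

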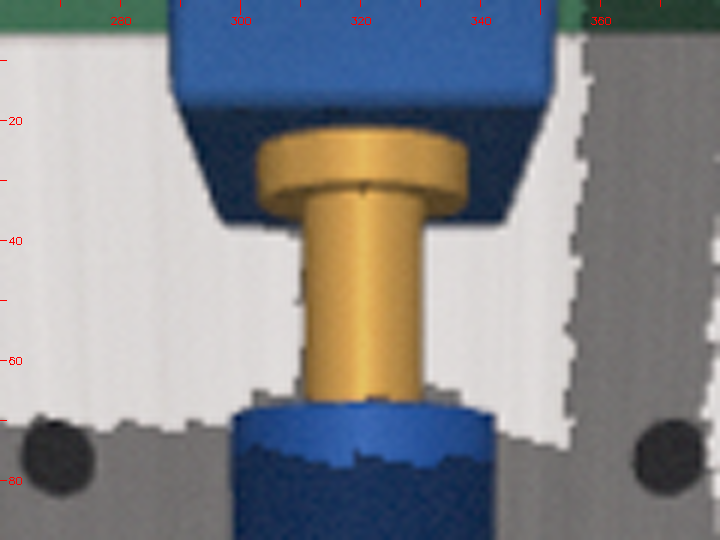

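>>> drive_tool(
  increments=[
    [[-1, 1, 0, 0, 0, 0, 0], [-1.5, 2, 0, 0, 0, 0, 0], [0, 2, 0, 0, 0, 0, 0], [0, 0.5, 0, 0, 0, 0, 0], [0, 0, 0, 0, 0, 0, 0], [0, 0, 0, 0, 0, 0, 0], [0, 0, 0, 0, 0, 0, 0], [0, 0, 0, 0, 0, 0, 0]],
  ],
)

```text
t: 51.2
eef_pos: [0.4898, 0.2057, 0.0944]
eef_rot: [-0.703, -0.075, 0.074, 0.703]
wrist_force: [-0.2, -0.2, 0.6]
width: 0.0001
```

Run:
```python
from h import *
plan(fix(-.066,0,.085),Rdown(np.radians(102.1)))
c=calibration('wrist')
im=camera('wrist');cv2.imwrite(f'pics/wrist20.png',im[:,:,::-1])
crop(cv2.imread('pics/wrist20.png'),270,60,370,150,7,'pics/w20a.png')
```

```text
t 51.2 pos [0.4898 0.2057 0.0944] loc [ 0.0385 -0.0003  0.0944] F [-0.25 -0.18  0.61] w 0.0001
rotvec tool deg [0.   0.02 0.05] shift cm now-frame [10.45  0.95 -0.03] shift cm final-frame [10.45  0.94 -0.03]
```

View pics/w20a.png

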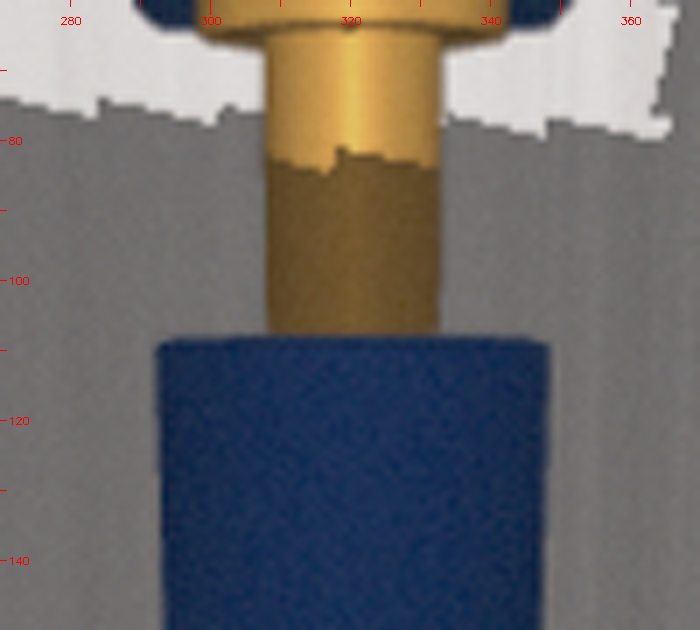

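>>> drive_tool(
  increments=[
    [[0, -2, 0, 0, 0, 0, 0], [0, -4, 0, 0, 0, 0, 0], [0, -4, 0, 0, 0, 0, 0], [0, -3, 0, 0, 0, 0, 0], [0, -1, 0, 0, 0, 0, 0], [0, 0, 0, 0, 0, 0, 0], [0, 0, 0, 0, 0, 0, 0], [0, 0, 0, 0, 0, 0, 0]],
  ],
)

```text
t: 52.25
eef_pos: [0.4887, 0.2055, 0.2324]
eef_rot: [0.703, 0.074, -0.076, -0.703]
wrist_force: [0.8, -0.6, -0.1]
width: 0.0002
```

Run:
```python
from h import *
s=sense(); print(s['t'],s['eef_pos'],s['wrist_force'],s['joint_vel'].round(3)); print(r.finish_job())
```

```text
52.25 [0.48873529 0.20546673 0.23242944] [ 0.78483015 -0.6363389  -0.1211241 ] [ 0.    -0.004 -0.007  0.     0.002  0.001]
the job is handed in; nothing more can be done
None
```

The column is bedded in both V-blocks, resting against the brass screw and held by the clamp. I handed the job in at 52.3 s.

- **Column:** I gripped it at its middle and lowered it until it bedded. I then slid it along until it pushed on the screw with about 4–5 N, and let go.
- **Clamp:** I swung the arm over and pressed it down above the column with about 8.8 N.

**Last checks:**
- The clamp arm looks level, with the handle within a pixel or so of its level position in the side and wrist pictures.
- From straight above there is no visible gap between the column and the screw.
- The tip box, beaker and bottle are where they started, and the gripper touches nothing (wrist force about zero).

**What did not go cleanly:**
- **Fixture position:** my first estimate was about 9 mm off along its length, because the V-blocks are not centred on the base plate. I corrected this before lowering the column.
- **Clamp swing:** the fingertip slipped off the handle once, with a wrist reading of about 38 N in total (33 N sideways, 16 N up). I backed off and pushed again. The contact was on the finger, and the clamp and column looked undisturbed afterwards.
- **Bedding:** I judged seating in both blocks from force and height. One moment reading was ambiguous, because sideways friction affected it.

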